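# Lock the sample chamber with its bent pin

### The job

Lock the sample chamber: pick up the bent locking pin by its handle and thread its curved rod through the upright eye on the chamber lid, following the rod's own curve, so that its tip swings the locking tongue round under the keeper. Press the handle's shoulder firmly home against the eye (a push of about 12 N; the eye must never be loaded beyond 20 N), then let go and leave the pin standing there. Do not disturb the bottle, jar, spanner or carton.

Things in the scene. Friction and masses are not known exactly. Their poses are not given: they have to be found in the camera images.
- pin: Bent locking pin, about 165 g, loose, standing upright on the bench on its handle block. Origin: centre of the block's underside, z up. Aluminium block 34 (x) x 32 (y) x 26 mm high with a grip tab on top. An 8 mm round steel rod leaves the middle of its +y face (the shoulder, y = +16) 14 mm above the underside, straight to y = 19.5, then curves level about pin_arc.
- pin_grip (a point): Middle of the pin's grip tab, 56 mm above the underside. The tab is 14 mm (pin x) by 28 mm (pin y), from 26 to 76 mm above the underside, centred on the block: grip it across its 14 mm.
- pin_seat (a point): Point on the pin's shoulder face where the rod leaves it (pin frame 0, 16, 14 mm).
- pin_arc (a point): Centre of the rod's arc (pin frame -50, 19.5, 14 mm). The rod's centre line has radius 50 mm about it and sweeps 80 degrees, anticlockwise from above, from pin frame (0, 19.5) to the tip.
- pin_tip (a point): Centre of the rod's round end, radius 4 mm (pin frame -41.3, 68.7, 14 mm).
- chamber: Sample chamber fixed to the bench: round grey pot, flat bare-metal lid of 220 mm diameter, its top 60 mm above the bench. Origin: centre of the underside, z up. With the pin home, pin and chamber axes are parallel, pin_arc is over the lid's centre, the block stands on the lid and its shoulder touches the eye's -y side (pin origin at chamber frame 50, -19.5, 60 mm).
- lid_center (a point): Centre of the lid, on its top face: the tongue's pivot axis (boss 18 mm wide, 20 mm high). The rod goes into the eye by turning anticlockwise (from above) about this point.
- eye: The eye: an upright rigid steel ring fixed to the lid at chamber x = +50 mm, y = 0, hole axis along chamber y; the rod enters from its -y side. Outside diameter 27 mm, top 27 mm above the lid. This origin is not in the ring but at the lid's centre, on its top face; axes as the chamber's.
- eye_center (a point): Centre of the eye's hole, 14 mm above the lid, 50 mm from its centre. The hole is 12 mm wide (2 mm of play all round the rod); the ring's wire is 7 mm thick (faces 3.5 mm each side of this point).
- tongue (a joint): Angle of the locking tongue, a dark steel bar 10 x 78 mm, 8 to 20 mm above the lid, pivoted at the lid's centre. At 0 it points 45 degrees anticlockwise of chamber x; grows anticlockwise; 0.785 is along chamber +y, under the keeper. Stiff: takes about 5 N at the rod's radius (this drag also pushes the pin sideways); stays where left. The tip meets it part way, leaves it at about 0.79 when home.
- keeper (a point): Top of the keeper, a steel bridge on the lid, 46 mm wide (34 mm inside) and 31 mm high, at chamber x = 0, y = 82 mm.
- bottle: White plastic bottle, 52 mm diameter, 130 mm high, bystander. Origin: centre of its underside.
- jar: Small glass jar, 44 mm diameter, 55 mm high, bystander. Origin: centre of its underside.
- spanner: Steel spanner about 160 mm long lying on the bench, bystander. Origin near its middle, x along its length.
- carton: Small cardboard carton 130 x 100 x 70 mm, bystander. Origin: centre of its underside.
Things that resemble listed ones, but are neither listed nor needed, are in the scene too. What is shaped like the pin but purple is not meant.

How it is judged:
By the outcome, as a careful person would: the job done as asked, in the order asked, and still so for the second after the job is handed in, with the robot touching nothing.
It also fails if it takes over 72 s, if anything falls off the work surface, if the arm or the gripper's body presses on something with over 40 N, if the wrist force passes 120 N, or if a joint passes its speed limit or range.

### The arm

A 6-joint arm with a two-finger parallel gripper is mounted at the origin on the work surface. World frame = base frame: x ahead of the robot, y to its left, z up, the work surface at z = 0. Lengths are in m, angles in degrees, forces in N, time in s.
With the tool pointing down it reaches from about 0.4 to 0.825 m from the base axis. Payload 7 kg.
Tool frame: the origin (TCP) lies at the very end of the fingers, on their centre line; the grasp point (between the pads) lies 19 mm behind it (ctrl.pinch_z is the distance from the TCP to the grasp point, in m); z points along the fingers, x is the direction in which the jaws open and shut, and the axes are right-handed (so a half turn about z gives the same grasp; the last joint's range is limited). The gripper opens to 88 mm and grips with 3 to 60 N. Pads are 19 mm wide; open, the fingers measure 130 mm over their backs; the gripper's body (78 mm by 193 mm) begins 47 mm behind the grasp point.
Start: joints at [-51.102, 20.546, 0.682, 0, -70.136, -16.507], TCP at [0.257, -0.624, 0.193] pointing down, gripper open.
Joint ranges: [-176.03, 176.03], [-82.01, 121.73], [-58.28, 71.71], [-173.87, 95.51], [-174.79, -0.11], [-173.66, 173.66]. Speed limits (degrees/s): [136.94, 136.94, 172.46, 180, 180, 180].

### API

Orientations are given as [roll, pitch, yaw] about the fixed x, y, z axes, in that order (R = Rz(yaw) Ry(pitch) Rx(roll)).
In Python, from plant import ctrl gives the robot as it stands.
- The arm moves only by the tool carry_out, never from a script. Its argument "increments" is a list of rows, each a list of 7 numbers: the turn, a rotation vector about the world's x, y, z in degrees, then the shift along the world's x, y, z in mm, then the closure, from 0 (fully open) to 1 (shut). In form: [[ax, ay, az, dx, dy, dz, grip], ...]. A call has 1 to 20 rows; each row is the pose to reach, as a shift and turn from the pose commanded when the call began; what a row does not reach only later rows make up. A row lasts 1/8 s, in which the tool goes at most 62.5 mm and 10.7 degrees, less where a joint would pass 70% of its speed; a pose out of reach is approached as far as the arm can. A call with a gripper value outside its range is refused whole. The fingers move at their own pace and stop on an object; the grip force is fixed at half the most. Time passes only in rows, so rows that repeat a pose let the fingers close. It gives the time, the measured TCP pose, the force and the opening at its end, in the units of the state.
- ctrl.get_obs(): the state, without advancing time (a new reading comes with each control period).
- ctrl.snapshot(name): name is "scene" or "top" or "wrist"; returns a dict with "pixels" (420x560x3 uint8, blue, green, red), "intrinsics" (3x3 intrinsics, pixels), "rvec" (rotation vector, rad) and "tvec" (3), from world to camera coordinates, as OpenCV has them; the wrist camera has in their place "hand_eye" (4x4, takes a point from camera to tool coordinates, whose origin is the TCP and whose axes are the tool frame's). Camera axes: x right, y down, z forward; pixel columns grow to the right and rows downward; lengths in m; the calibration is good to about 2 mm. A picture is of the moment at which its call begins: read the wrist's pose just before it. There is no depth.
- ctrl.close_job(): hands the job in, once; it reports no verdict.
Trained networks look in a picture, given as the dict that the camera call returned (one of the last four; its "shot" number tells which), for a name from the list of things; names that differ only in an ending like _2 or _b are one class to them, and where a whole thing is asked for, a point or a joint stands for the part that bears it (a point fixed in the world has none). Each returns a list of dicts, best first, with "confidence" (0 to 1); they miss things now and then, are a little off and sometimes report something else, mostly with a low value. They report only what shows in the picture. A call takes as long as a camera call. They do not tell look-alikes from the thing itself.
- ctrl.search_frame(picture, label): "centre" ([x, y, z] in m, in world coordinates, good to about 4 mm: the middle of the surface that is visible of it).
- ctrl.outline_of(picture, label): "pixels" (420x560 bool, what is visible of it).
The state is a dict: "clock": time; "joint_pos": joint angles; "qvel": joint speeds; "tau": joint torques, N m; "tool_pos": TCP position; "orientation": TCP orientation; "force": force on the tool from outside, world axes, zero at the start; "moment": the same for the moment, N m; "opening": finger opening in m.
Only numpy, scipy, OpenCV 4.12 (cv2) and the standard library are available. Lean on these libraries where they do the work, as an engineer would, in place of code of your own. Each camera call takes 0.05 s, during which the arm holds its last target. There are 200 camera calls.

## Working session

There is one attempt and no reset: what is moved stays moved. The work goes in short steps, Python scripts to look and compute and a tool call to move; the robot and the scene stay as the last step left them, time stands still between calls to the robot, and variables do not carry over. Pictures are saved under pics/ and viewed, about 8 in all and at most 12, crops included, and the job is handed in when it is done.

Besides the shell and the picture viewer there is one more tool, called after ">>>" by a JSON object that holds its "fn" and its "kwargs", one argument or row to a line. carry_out: Moves the arm, as the interface text tells. Its arguments: {"type":"object","properties":{"increments":{"type":"array"}},"required":["increments"]}

```bash
mkdir -p pics; ls
cat > h.py <<'E'
import numpy as np, cv2
from plant import ctrl
from scipy.spatial.transform import Rotation as R
def cam(p, obs=None):
    """K, R, t world->cam"""
    K=np.array(p["intrinsics"])
    if "rvec" in p and p["rvec"] is not None:
        return K, cv2.Rodrigues(np.array(p["rvec"],float))[0], np.array(p["tvec"],float).ravel()
    T=np.eye(4); T[:3,:3]=R.from_euler('xyz',obs["orientation"],degrees=True).as_matrix(); T[:3,3]=obs["tool_pos"]
    M=np.linalg.inv(T@np.array(p["hand_eye"])); return K,M[:3,:3],M[:3,3]
def proj(c,X):
    K,Rm,t=c; q=(np.atleast_2d(X)@Rm.T+t)@K.T; return q[:,:2]/q[:,2:]
def onz(c,uv,z):
    K,Rm,t=c; uv=np.atleast_2d(uv).astype(float)
    d=np.c_[uv,np.ones(len(uv))]@np.linalg.inv(K).T@Rm; o=-Rm.T@t
    return o+d*((z-o[2])/d[:,2])[:,None]
E
python3 - <<'E'
from h import *
o=ctrl.get_obs(); print({k:np.round(v,3) for k,v in o.items()}, ctrl.pinch_z)
for n in("scene","top"):
    p=ctrl.snapshot(n); cv2.imwrite(f"pics/{n}0.png",p["pixels"])
    for l in ["pin","pin_grip","pin_tip","chamber","lid_center","eye","eye_center","tongue","keeper","bottle","jar","spanner","carton"]:
        r=ctrl.search_frame(p,l); print(n,l,[(np.round(x["centre"],3).tolist(),round(x["confidence"],2)) for x in r[:3]])
    np.savez(f"{n}0.npz",**{k:v for k,v in p.items() if k!="shot"})
E
```

```text
pics
{'clock': np.float64(0.0), 'joint_pos': array([-5.1103e+01,  2.0592e+01,  6.3100e-01, -2.0000e-02, -7.0135e+01,
       -1.6508e+01]), 'qvel': array([-0.033,  0.041, -0.008, -0.008, -0.04 , -0.006]), 'tau': array([-4.0000e-03, -5.8272e+01,  2.9304e+01,  6.9970e+00,  7.0000e-03,
       -0.0000e+00]), 'tool_pos': array([ 0.257, -0.624,  0.192]), 'orientation': array([-1.79991e+02, -9.80000e-02,  1.12383e+02]), 'force': array([ 0.093, -0.064, -0.047]), 'moment': array([-0.071, -0.011, -0.   ]), 'opening': np.float64(0.088)} 0.0188
scene pin [([0.599, -0.249, 0.03], 0.77), ([0.572, -0.157, 0.024], 0.68)]
scene pin_grip [([0.574, -0.158, 0.025], 0.56), ([0.598, -0.248, 0.023], 0.55)]
scene pin_tip [([0.6, -0.247, 0.024], 0.69), ([0.569, -0.16, 0.025], 0.68)]
scene chamber [([0.55, 0.121, 0.06], 0.68)]
scene lid_center [([0.556, 0.12, 0.06], 0.83), ([0.599, -0.249, 0.027], 0.45)]
scene eye [([0.558, 0.063, 0.066], 0.44)]
scene eye_center [([0.557, 0.123, 0.065], 0.77)]
scene tongue [([0.572, 0.094, 0.081], 0.67)]
scene keeper [([0.555, 0.121, 0.058], 0.8)]
scene bottle [([0.55, -0.364,
[... 325 characters left out ...]
4, 0.025], 0.85), ([0.56, -0.159, 0.029], 0.72)]
top chamber [([0.539, 0.106, 0.058], 0.95)]
top lid_center [([0.54, 0.11, 0.058], 0.86), ([0.684, -0.095, 0.052], 0.33)]
top eye [([0.588, -0.257, 0.024], 0.58), ([0.552, 0.059, 0.062], 0.39)]
top eye_center [([0.542, 0.109, 0.061], 0.96)]
top tongue [([0.567, 0.09, 0.078], 0.71), ([0.588, -0.256, 0.026], 0.61), ([0.684, -0.098, 0.051], 0.42)]
top keeper [([0.539, 0.107, 0.06], 0.69), ([0.586, -0.261, 0.027], 0.3)]
top bottle [([0.534, -0.366, 0.089], 0.96), ([0.539, 0.109, 0.06], 0.59)]
top jar [([0.685, -0.096, 0.055], 0.58)]
top spanner [([0.364, -0.323, 0.01], 0.94), ([0.587, -0.26, 0.028], 0.48)]
top carton [([0.515, 0.388, 0.072], 0.75)]
```

Run:
```python
from h import *
a=cv2.imread("pics/top0.png"); b=cv2.imread("pics/scene0.png")
c=(np.load("top0.npz")); 
for n in("top","scene"):
    p=np.load(n+"0.npz"); k=cam(p); print(n,"campos",(-k[1].T@k[2]).round(3),k[0][0,0].round(0)); print(proj(k,[[.584,-.256,.025],[.56,-.16,.025],[.54,.108,.06]]).round())
cv2.imwrite("pics/t0.png",cv2.resize(a,(800,600),interpolation=cv2.INTER_CUBIC)); cv2.imwrite("pics/s0.png",cv2.resize(b,(800,600),interpolation=cv2.INTER_CUBIC))
```

```text
top campos [0.388 0.014 1.307] 538.0
[[384. 190.]
 [345. 201.]
 [232. 209.]]
scene campos [1.003 0.388 0.922] 395.0
[[193. 182.]
 [222. 194.]
 [303. 233.]]
```

View pics/t0.png

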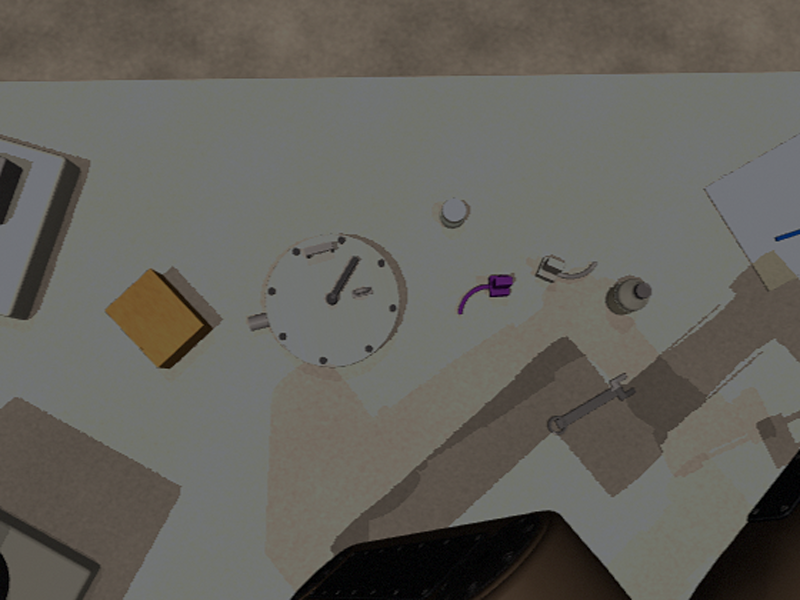

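View pics/s0.png

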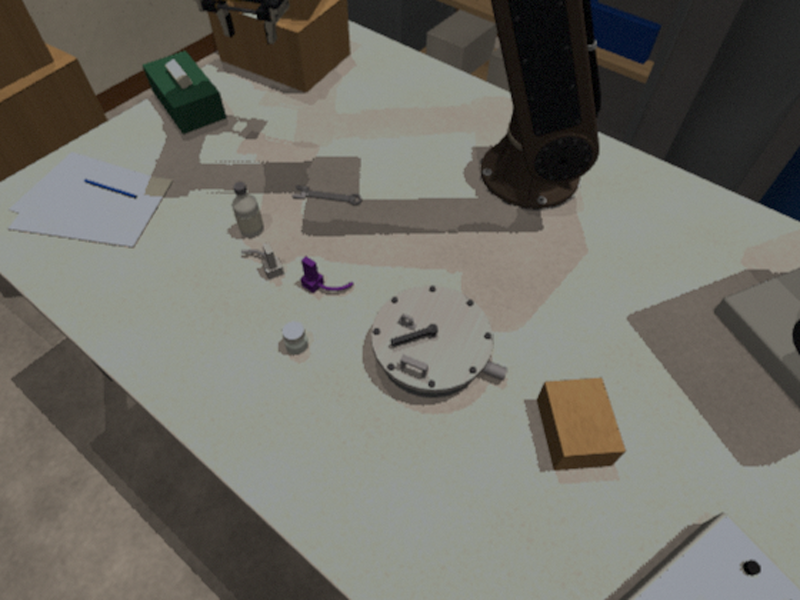

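Top view (800 px scale): silver pin at (555,268), purple look-alike at (490,290). The meant one is the bare-metal pin at world ≈(0.59,-0.255). The eye is at (362,292), the boss at (333,298) and the keeper at (320,248).

Run:
```python
from h import *
p=ctrl.snapshot("wrist"); print(np.round(p["hand_eye"],3), np.round(p["intrinsics"],0))
# camera target: TCP such that optical axis hits pin with yaw 159 / lid with yaw -78-?; 
H=np.array(p["hand_eye"])
for yaw,tgt,z in((159,(.588,-.255,.03),.25),(240,(.545,.105,.07),.30)):
    Rt=R.from_euler('xyz',[180,0,yaw],degrees=True).as_matrix()
    o=Rt@H[:3,3]; d=Rt@H[:3,2]; s=(tgt[2]-z-o[2])/d[2]
    print(yaw,np.round(np.array(tgt)-(o+s*d),3))
```

```text
[[ 1.     0.001 -0.001  0.   ]
 [-0.     0.961  0.276 -0.074]
 [ 0.002 -0.276  0.961 -0.191]
 [ 0.     0.     0.     1.   ]] [[291.   0. 281.]
 [  0. 291. 208.]
 [  0.   0.   1.]]
159 [ 0.572 -0.296  0.25 ]
240 [0.585 0.081 0.3  ]
```

>>> {"fn": "carry_out", "kwargs": {
  "increments": [
    [0,0,6,40,43,30,0],
    [0,0,14,90,96,50,0],
    [0,0,22,140,150,55,0],
    [0,0,30,190,203,50,0],
    [0,0,38,240,256,40,0],
    [0,0,44,285,304,25,0],
    [0,0,46.6,310,331,12,0],
    [0,0,46.6,320,341,8,0],
    [0,0,46.6,320,341,8,0],
    [0,0,46.6,320,341,8,0],
    [0,0,46.6,320,341,8,0]
  ]
}}

```text
clock: 2.82
tool_pos: [0.5767, -0.284, 0.2018]
orientation: [-180.0, 0.0, 158.9]
force: [-0.2, -0.2, 0.3]
opening: 0.0876
```

Run:
```python
from h import *
import pickle
o=ctrl.get_obs(); p=ctrl.snapshot("wrist"); print(o["tool_pos"],o["orientation"],o["joint_pos"].round(1),o["qvel"].round(1),o["clock"])
m=ctrl.outline_of(p,"pin"); print([(x["confidence"],x["pixels"].sum(),np.argwhere(x["pixels"]).mean(0)[::-1]) for x in m])
for l in("pin","pin_tip"): print([(np.round(x["centre"],3).tolist(),round(x["confidence"],2)) for x in ctrl.search_frame(p,l)])
pickle.dump((o,p,m),open("w1.pkl","wb"))
cv2.imwrite("pics/w1.png",cv2.resize(p["pixels"],(800,600),interpolation=cv2.INTER_CUBIC))
```

```text
[ 0.57665392 -0.28397387  0.20183745] [-1.79999794e+02  4.23176753e-02  1.58926206e+02] [ -8.9  17.2  -3.    0.  -69.7 -12.2] [-0.5 -0.1 -0.  -0.1  0.1  0. ] 2.825
[(0.79, np.int64(1230), array([272.82113821, 196.35609756])), (0.55, np.int64(754), array([315.71883289, 253.60742706]))]
[([0.565, -0.188, 0.025], 0.81), ([0.59, -0.275, 0.026], 0.65)]
[([0.566, -0.185, 0.026], 0.58)]
```

View pics/w1.png

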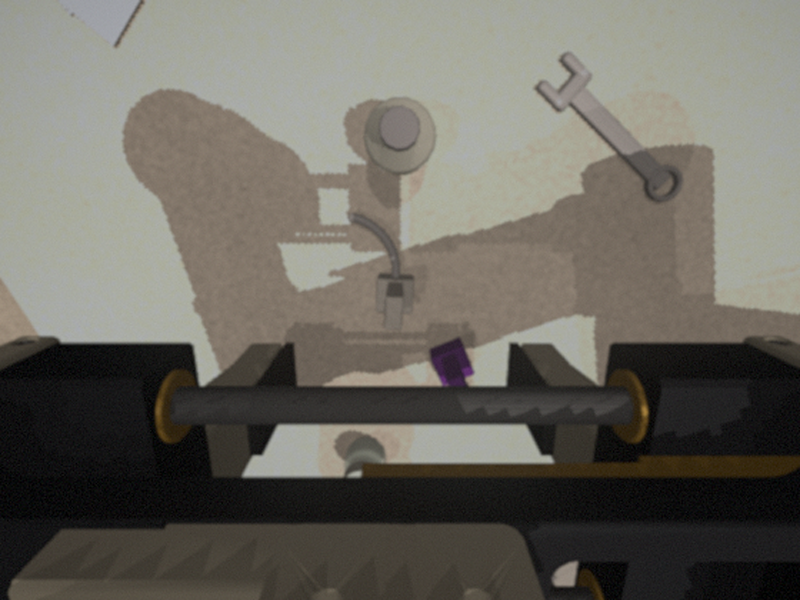

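Wrist view (800 px scale): silver pin block at (395,290), with the rod tip at (352,215). The purple look-alike is at (452,362) and the bottle at (400,130). I'll fit the pin model to the masks and cross-check between cameras.

```bash
cat > fit.py <<'E'
from h import *
from scipy.optimize import minimize
def box(x0,x1,y0,y1,z0,z1): return np.array([[x,y,z] for x in(x0,x1) for y in(y0,y1) for z in(z0,z1)],float)
def rodpts():
    a=np.radians(np.linspace(0,80,17)); C=np.c_[-50+50*np.cos(a),19.5+50*np.sin(a),14+0*a]
    C=np.vstack([[0,16,14],C]); return C
PARTS=[box(-17,17,-16,16,0,26),box(-7,7,-14,14,26,76)]
s=np.array([[x,y,z] for x in(-1,0,1) for y in(-1,0,1) for z in(-1,0,1)],float); s=s[1:]; s=s[np.linalg.norm(s,axis=1)>0]; s=4*s/np.linalg.norm(s,axis=1)[:,None]
C=rodpts()
for i in range(len(C)-1): PARTS.append(np.vstack([C[i]+s,C[i+1]+s]))
def sil(c,x,y,yaw,shape,S=4,z=0):
    m=np.zeros((shape[0]*S,shape[1]*S),np.uint8); Rz=R.from_euler('z',yaw,degrees=True).as_matrix()
    for P in PARTS:
        q=proj(c,P/1000@Rz.T+[x,y,z]); q=(q+.5)*S-.5
        cv2.fillConvexPoly(m,cv2.convexHull(np.round(q).astype(np.int32)),1)
    return cv2.resize(m.astype(np.float32),shape[::-1],interpolation=cv2.INTER_AREA)
def fit(c,mask,x0,z=0):
    M=mask.astype(np.float32)
    f=lambda v:np.abs(sil(c,v[0]/1000,v[1]/1000,v[2],M.shape,z=z)-M).sum()
    best=None
    for d in((0,0,0),(15,0,10),(-15,0,-10),(0,15,0),(0,-15,0)):
        r=minimize(f,np.array(x0)+d,method="Nelder-Mead",options=dict(initial_simplex=np.array(x0)+d+np.array([[0,0,0],[12,0,0],[0,12,0],[0,0,12]]),xatol=.05,fatol=.1,maxiter=150))
        if best is None or r.fun<best.fun: best=r
    return best.x,best.fun/M.sum()
E
python3 - <<'E'
from fit import *
import pickle
o,p,m=pickle.load(open("w1.pkl","rb")); c=cam(p,o)
x,e=fit(c,m[0]["pixels"],(590,-265,159)); print("wrist",x.round(1),e)
V=p["pixels"].copy(); g=sil(c,x[0]/1e3,x[1]/1e3,x[2],V.shape[:2])
V=cv2.convertScaleAbs(V,alpha=1.5)
V[...,1]=np.where(m[0]["pixels"],255,V[...,1]); V[...,2]=np.where(g>.5,255,V[...,2])
out=[cv2.resize(V[130:240,210:350],(520,400),interpolation=0)]
for n in("top","scene"):
    q=ctrl.snapshot(n); cc=cam(q); ms=ctrl.outline_of(q,"pin")
    ms=[k for k in ms if k["confidence"]>.3]
    for k in ms:
        px=q["pixels"][k["pixels"]].mean(0); xx,ee=fit(cc,k["pixels"],(590,-255,159) if abs(px[0]-px[1])<25 else (560,-160,0)); print(n,k["confidence"],px.round(),k["pixels"].sum(),xx.round(1),ee)
cv2.imwrite("pics/w1f.png",np.hstack([out[0]]))
E
```

```text
wrist [ 593.9 -258.1  156. ] 0.0633130081300813
top 0.66 [82. 87. 92.] 51 [ 598.5 -269.2  216.9] 5.8125
scene 0.81 [61. 27. 52.] 288 [ 567.2 -169.1    1.6] 0.2784288194444444
scene 0.77 [70. 74. 77.] 222 [ 596.9 -252.   153.3] 0.32967342342342343
```

View pics/w1f.png

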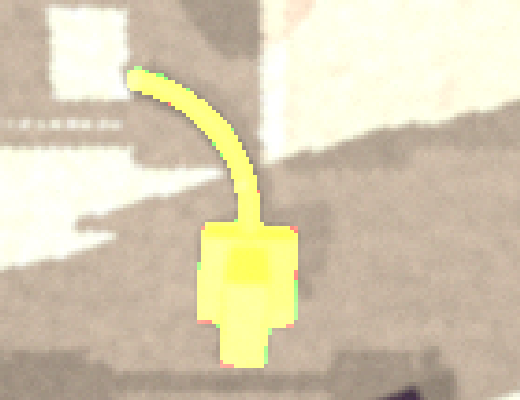

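>>> {"fn": "carry_out", "kwargs": {
  "increments": [
    [0,0,-1.5,9,13,-20,0],
    [0,0,-2.9,17,26,-50,0],
    [0,0,-2.9,17,26,-90,0],
    [0,0,-2.9,17,26,-130,0],
    [0,0,-2.9,17,26,-155,0],
    [0,0,-2.9,17,26,-164,0],
    [0,0,-2.9,17,26,-164,0],
    [0,0,-2.9,17,26,-164,0.5],
    [0,0,-2.9,17,26,-164,1],
    [0,0,-2.9,17,26,-164,1],
    [0,0,-2.9,17,26,-164,1],
    [0,0,-2.9,17,26,-164,1],
    [0,0,-2.9,17,26,-164,1],
    [0,0,-2.9,17,26,-164,1]
  ]
}}

```text
clock: 4.97
tool_pos: [0.594, -0.2571, 0.0372]
orientation: [-180.0, -0.0, 156.1]
force: [0.8, -0.5, -0.2]
opening: 0.0233
```

>>> {"fn": "carry_out", "kwargs": {
  "increments": [
    [0,0,0,0,0,0,1],
    [0,0,0,0,0,0,1],
    [0,0,0,0,0,0,1],
    [0,0,0,0,0,0,1],
    [0,0,0,0,0,8,1],
    [0,0,0,0,0,35,1],
    [0,0,0,0,10,80,1],
    [0,0,3,-15,45,130,1],
    [0,0,7,-35,95,175,1],
    [0,0,11,-55,150,205,1],
    [0,0,15,-77,210,212,1],
    [0,0,19,-99,270,212,1],
    [0,0,23,-121,330,212,1],
    [0,0,25,-137,375,212,1],
    [0,0,26,-146,398,212,1],
    [0,0,26,-149,406,212,1],
    [0,0,26,-149,406,212,1],
    [0,0,26,-149,406,212,1],
    [0,0,26,-149,406,212,1]
  ]
}}

```text
clock: 7.35
tool_pos: [0.4454, 0.148, 0.2492]
orientation: [-180.0, -0.0, -178.0]
force: [-0.8, -0.3, -1.9]
opening: 0.0132
```

Run:
```python
from fit import *
import pickle
o=ctrl.get_obs(); p=ctrl.snapshot("wrist"); print(o["tool_pos"],o["orientation"],o["joint_pos"].round(1),o["opening"],o["force"],o["clock"])
c=cam(p,o); res={}
for l in("pin","chamber","eye","tongue","keeper"):
    m=ctrl.outline_of(p,l); res[l]=m; print(l,[(x["confidence"],x["pixels"].sum(),np.argwhere(x["pixels"]).mean(0)[::-1].round(1)) for x in m])
for l in("lid_center","eye_center","keeper"): print(l,[(np.round(x["centre"],3).tolist(),round(x["confidence"],2)) for x in ctrl.search_frame(p,l)])
pickle.dump((o,p,res),open("w2.pkl","wb"))
cv2.imwrite("pics/w2.png",cv2.resize(p["pixels"],(800,600),interpolation=cv2.INTER_CUBIC))
```

```text
[0.44539159 0.14798975 0.24918378] [-1.79984526e+02 -9.96394267e-03 -1.78003402e+02] [ 42.5  -1.3 -18.8   0.  -72.5 -40.5] 0.013244770585730283 [-0.75131882 -0.2775953  -1.88346552] 7.35
pin [(0.93, np.int64(3760), array([273.7, 207.4]))]
chamber [(0.94, np.int64(22202), array([204.1, 141.7]))]
eye [(0.63, np.int64(347), array([194.6, 107.9]))]
tongue [(0.77, np.int64(811), array([180. , 134.8])), (0.49, np.int64(22369), array([204.3, 141.8]))]
keeper [(0.72, np.int64(22008), array([204.1, 141.8]))]
lid_center [([0.545, 0.097, 0.06], 0.81)]
eye_center [([0.543, 0.098, 0.058], 0.92), ([0.556, 0.057, 0.065], 0.74)]
keeper [([0.545, 0.099, 0.063], 0.61)]
```

View pics/w2.png

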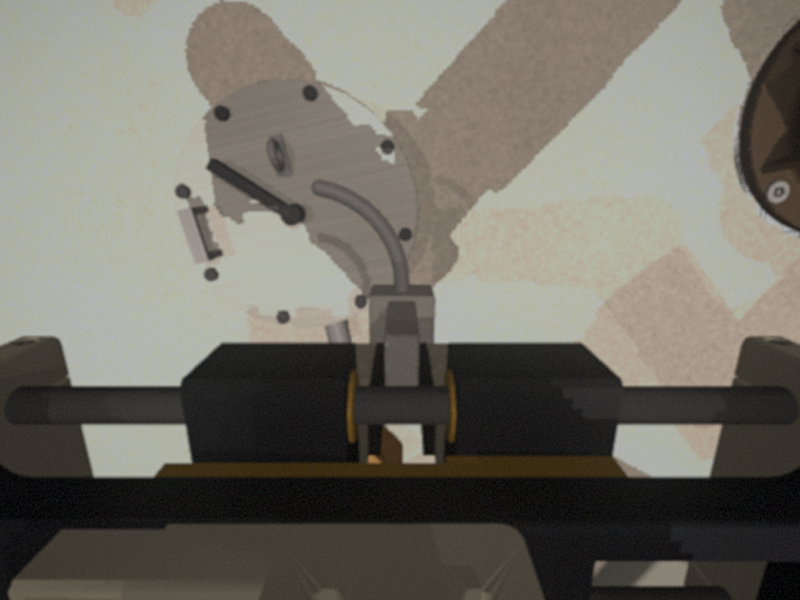

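Wrist view (800 px scale): pin held, rod tip at (318,188). On the lid, the boss is at (292,212), the tongue tip at (212,163), the eye at (278,155), the keeper at (202,232), and 8 bolts run round the rim.

```bash
cat > ch.py <<'E'
from fit import *
def eyesil(c,cx,cy,yaw,shape,S=4,zl=.06,full=True):
    """eye torus silhouette"""
    m=np.zeros((shape[0]*S,shape[1]*S),np.uint8); Rz=R.from_euler('z',yaw,degrees=True).as_matrix()
    a=np.linspace(0,2*np.pi,49); b=np.linspace(0,2*np.pi,13)
    P=lambda i:np.c_[50+(9.75+3.5*np.cos(b))*np.cos(a[i]),3.5*np.sin(b),14+(9.75+3.5*np.cos(b))*np.sin(a[i])]
    for i in range(48):
        X=np.vstack([P(i),P(i+1)]); X=X[X[:,2]>0]
        if len(X)<4: continue
        q=(proj(c,X/1000@Rz.T+[cx,cy,zl])+.5)*S-.5
        cv2.fillConvexPoly(m,cv2.convexHull(np.round(q).astype(np.int32)),1)
    return cv2.resize(m.astype(np.float32),shape[::-1],interpolation=cv2.INTER_AREA)
E
python3 - <<'E'
from ch import *
import pickle
from scipy.optimize import least_squares
o,p,res=pickle.load(open("w2.pkl","rb")); c=cam(p,o); img=p["pixels"]; g=cv2.cvtColor(img,6)
B=np.array([(222,113),(310,93),(388,146),(405,234),(361,301),(283,317),(211,274),(182,191)])*.7
pts=[]
for u,v in B:
    u,v=int(u),int(v); w=g[v-7:v+8,u-7:u+8].astype(float); k=np.clip(np.median(w)*.75-w,0,None); yy,xx=np.mgrid[v-7:v+8,u-7:u+8]; pts.append(((k*xx).sum()/k.sum(),(k*yy).sum()/k.sum()))
W=onz(c,pts,.062)[:,:2]
r=least_squares(lambda v:np.hypot(W[:,0]-v[0],W[:,1]-v[1])-v[2],[.545,.1,.1]); print("bolts",r.x.round(4),(r.fun*1e3).round(1),"ang",np.degrees(np.arctan2(*(W-r.x[:2]).T[::-1])).round(1))
# lid edge from chamber mask
cm=res["chamber"][0]["pixels"].astype(np.uint8)
ct=max(cv2.findContours(cm,0,1)[0],key=len)[:,0]; L=onz(c,ct,.06)[:,:2]
for rad in(None,):
    s=L[np.abs(np.hypot(*(L-r.x[:2]).T)-.11)<.006]; q=least_squares(lambda v:np.hypot(s[:,0]-v[0],s[:,1]-v[1])-v[2],[.545,.1,.11],loss="soft_l1",f_scale=.001); print("edge",q.x.round(4),len(s))
em=res["eye"][0]["pixels"]; ctr=r.x[:2]
M=em.astype(np.float32)
best=None
for y0 in(-70,-80,-90):
    f=lambda v:np.abs(eyesil(c,v[0]/1e3,v[1]/1e3,v[2],M.shape)-M).sum()+3*((v[0]/1e3-ctr[0])**2+(v[1]/1e3-ctr[1])**2)*1e6
    z=minimize(f,[ctr[0]*1e3,ctr[1]*1e3,y0],method="Nelder-Mead",options=dict(maxiter=250))
    if best is None or z.fun<best.fun: best=z
print("eye",best.x.round(1),best.fun/M.sum()); cx,cy,yw=best.x
tm=res["tongue"][0]["pixels"]; T=onz(c,np.argwhere(tm)[:,::-1],.08)[:,:2]; tt=T-T.mean(0); u=np.linalg.svd(tt,full_matrices=0)[2][0]; print("tongue dir",np.degrees(np.arctan2(u[1],u[0])).round(1),"mean",T.mean(0).round(3))
print("boss",onz(c,[(292*.7,212*.7)],.08).round(3),"keeper ang", np.degrees(np.arctan2(*(onz(c,[(202*.7,232*.7)],.085)[0,:2]-ctr)[::-1])).round(1))
pm=res["pin"][0]["pixels"].copy(); pm[235:]=0
tz=o["tool_pos"]
def f(v):
    S=sil(c,v[0]/1e3,v[1]/1e3,v[2],pm.shape,z=v[3]/1e3,S=3); S[235:]=0; return np.abs(S-pm).sum()
x0=np.array([445.4,148,182,211]); z=minimize(f,x0,method="Nelder-Mead",options=dict(initial_simplex=x0+np.vstack([np.zeros(4),np.diag([4,4,4,6])]),maxiter=250)); print("pin",z.x.round(1),z.fun/pm.sum())
V=cv2.convertScaleAbs(img,alpha=1.5); G=eyesil(c,cx/1e3,cy/1e3,yw,em.shape); V[...,2]=np.where(G>.5,255,V[...,2]); V[...,1]=np.where(em,255,V[...,1])
S=sil(c,z.x[0]/1e3,z.x[1]/1e3,z.x[2],pm.shape,z=z.x[3]/1e3); V[...,2]=np.where(S>.5,255,V[...,2]); V[...,1]=np.where(pm,255,V[...,1])
K=lambda X:proj(c,(np.array(X)/1e3)@R.from_euler('z',yw,degrees=True).as_matrix().T+[cx/1e3,cy/1e3,.06])
for X in([0,0,20],[0,82,31],[23,82,31],[-23,82,31]): 
    q=K([X])[0]; V[int(round(q[1])),int(round(q[0]))]=(255,0,255)
cv2.imwrite("pics/w2f.png",cv2.resize(V[50:250,110:320],(630,600),interpolation=0))
E
```

```text
bolts [0.5418 0.1072 0.0998] [-0.1 -0.2  0.4 -0.  -0.4  0.2  0.1 -0. ] ang [ -53.7  -98.8 -143.4  171.   126.7   81.1   36.1   -8.7]
edge [0.542  0.1071 0.1082] 456
eye [541.8 107.  -77.6] 0.3988227077421079
tongue dir 149.3 mean [0.569 0.09 ]
boss [[0.54  0.105 0.08 ]] keeper ang 13.0
pin [445.6 147.5 181.9 212.9] 0.037703410804421834
```

View pics/w2f.png

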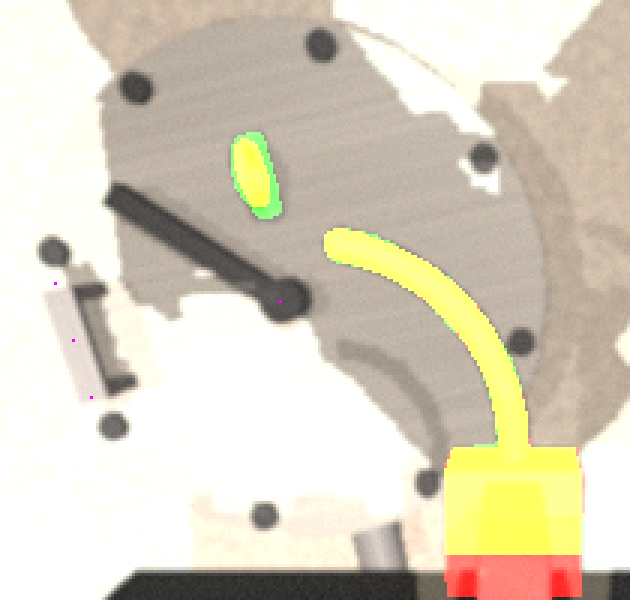

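>>> {"fn": "carry_out", "kwargs": {
  "increments": [
    [0,0,-1.5,20,-8,0,1],
    [0,0,-3.4,47,-19.4,-30,1],
    [0,0,-3.4,47,-19.4,-80,1],
    [0,0,-3.4,47,-19.4,-120,1],
    [0,0,-3.4,47,-19.4,-140,1],
    [0,0,-3.4,47,-19.4,-147,1],
    [0,0,-3.4,47,-19.4,-149,1],
    [0,0,-3.4,47,-19.4,-149,1],
    [0,0,-3.4,47,-19.4,-149,1],
    [0,0,-3.4,47,-19.4,-149,1]
  ]
}}

```text
clock: 9.05
tool_pos: [0.4923, 0.1297, 0.1008]
orientation: [180.0, 0.0, 178.7]
force: [0.3, 0.8, -1.6]
opening: 0.0134
```

```bash
cat > look.py <<'E'
from ch import *
import pickle,sys
n=sys.argv[1]
o=ctrl.get_obs(); p=ctrl.snapshot("wrist"); print(o["tool_pos"].round(4),o["orientation"].round(2),o["opening"].round(4),o["force"].round(2),o["moment"].round(2),o["clock"])
c=cam(p,o); res={}
for l in("pin","eye","chamber"):
    m=ctrl.outline_of(p,l); res[l]=m; print(l,[(x["confidence"],x["pixels"].sum(),np.argwhere(x["pixels"]).mean(0)[::-1].round(1)) for x in m])
pickle.dump((o,p,res),open(n+".pkl","wb"))
V=cv2.convertScaleAbs(p["pixels"],alpha=1.6)
cv2.imwrite(f"pics/{n}.png",cv2.resize(V[20:260,120:440],(800,600),interpolation=cv2.INTER_CUBIC))
E
python3 look.py w3
```

```text
Traceback (most recent call last):
  File "look.py", line 4, in <module>
    o=ctrl.get_obs(); p=ctrl.snapshot("wrist"); print(o["tool_pos"].round(4),o["orientation"].round(2),o["opening"].round(4),o["force"].round(2),o["moment"].round(2),o["clock"])
                                                                                                       ^^^^^^^^^^^^^^^^^^
AttributeError: 'float' object has no attribute 'round'
```

```bash
sed -i 's/o\["opening"\].round(4)/round(o["opening"],4)/' look.py; python3 look.py w3
```

```text
[0.4923 0.1297 0.1007] [1.7997e+02 4.0000e-02 1.7869e+02] 0.0132 [-0.55 -0.4  -2.14] [ 0.04  0.18 -0.  ] 9.1
pin [(0.75, np.int64(3638), array([273.7, 207.4]))]
eye [(0.74, np.int64(857), array([196.2, 130.9]))]
chamber [(0.9, np.int64(42853), array([211.9, 151.3]))]
```

View pics/w3.png

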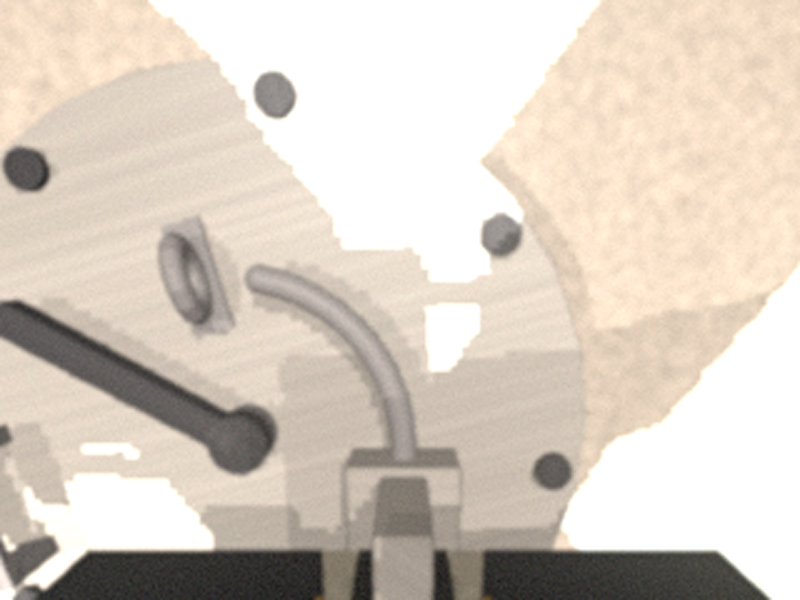

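Wrist close view (800 px crop): rod tip at (258,278), eye ring at (187,275) with its foot plate, boss at (240,440). The tip is short of the eye and roughly in line with it.

```bash
cat > m3.py <<'E'
from ch import *
import pickle,sys
from scipy.optimize import least_squares
o,p,res=pickle.load(open(sys.argv[1]+".pkl","rb")); c=cam(p,o); img=p["pixels"]; g=cv2.cvtColor(img,6).astype(np.float32)
B=np.array([(275,94),(26,168),(501,234),(552,470)])/2.5+[120,20]
pts=[]
for u,v in B:
    u,v=int(round(u)),int(round(v)); w=g[v-11:v+12,u-11:u+12]; k=np.clip(np.median(w)*.8-w,0,None); yy,xx=np.mgrid[v-11:v+12,u-11:u+12]; pts.append(((k*xx).sum()/k.sum(),(k*yy).sum()/k.sum()))
for zz in(.062,.065):
    W=onz(c,pts,zz)[:,:2]; r=least_squares(lambda v:np.hypot(W[:,0]-v[0],W[:,1]-v[1])-.0998,[.542,.107]); print("bolts",zz,r.x.round(4),(r.fun*1e3).round(1),np.degrees(np.arctan2(*(W-r.x).T[::-1])).round(1))
u,v=np.array((240,440))/2.5+[120,20]
u=int(u);v=int(v); ww=(g[v-18:v+19,u-18:u+19]<62).astype(np.uint8); ww=cv2.morphologyEx(ww,cv2.MORPH_OPEN,cv2.getStructuringElement(cv2.MORPH_ELLIPSE,(15,15))); q=np.argwhere(ww).mean(0)[::-1]+[u-18,v-18]; print("boss px",q,ww.sum(),"exp r px",9*291/(.1007+.191-.08)/1e3,onz(c,[q],.08).round(4),onz(c,[q],.075).round(4))
pm=res["pin"][0]["pixels"].copy(); pm[235:]=0
t=o["tool_pos"]*1e3; zz=t[2]-37.2
def f(v):
    S=sil(c,v[0]/1e3,v[1]/1e3,v[2],pm.shape,z=zz/1e3,S=3); S[235:]=0; return np.abs(S-pm).sum()
x0=np.array([t[0],t[1],o["orientation"][2]]); zf=minimize(f,x0,method="Nelder-Mead",options=dict(initial_simplex=x0+np.vstack([np.zeros(3),np.diag([4,4,4])]),maxiter=200)); x=zf.x
print("pin",x.round(2),zf.fun/pm.sum()); Rz=R.from_euler('z',x[2],degrees=True).as_matrix()
print("pin offs in pin frame",(Rz.T[:2,:2]@(x[:2]-t[:2])).round(2),"arc centre",(Rz[:2,:2]@[-50,19.5]+x[:2]).round(1),"tip",(Rz[:2,:2]@[-41.3,68.7]+x[:2]).round(1))
E
python3 m3.py w3
```

```text
bolts 0.062 [0.5418 0.1077] [ 0.  -0.1  0.1 -0.1] [ -98.8  -53.9 -144.5  171.2]
bolts 0.065 [0.542  0.1085] [ 0.3 -0.7  0.3 -0.8] [ -99.1  -54.8 -144.2  172.1]
boss px [nan nan] 0 exp r px 12.371280113367973 [[nan nan nan]] [[nan nan nan]]
pin [492.69 129.54 178.15] 0.04572744531864418
pin offs in pin frame [-0.41  0.1 ] arc centre [542.  108.4] tip [531.8  59.5]m3.py:12: RuntimeWarning: Mean of empty slice.
  u=int(u);v=int(v); ww=(g[v-18:v+19,u-18:u+19]<62).astype(np.uint8); ww=cv2.morphologyEx(ww,cv2.MORPH_OPEN,cv2.getStructuringElement(cv2.MORPH_ELLIPSE,(15,15))); q=np.argwhere(ww).mean(0)[::-1]+[u-18,v-18]; print("boss px",q,ww.sum(),"exp r px",9*291/(.1007+.191-.08)/1e3,onz(c,[q],.08).round(4),onz(c,[q],.075).round(4))
  ret = um.true_divide(
```

Run:
```python
from ch import *
import pickle
o,p,res=pickle.load(open("w3.pkl","rb")); c=cam(p,o)
print("boss",onz(c,[(216,196)],.08).round(4))
V=cv2.resize(cv2.convertScaleAbs(p["pixels"],alpha=1.6)[20:260,120:440],(800,600),interpolation=cv2.INTER_CUBIC)
def L(X,col,yaw=-76.4,C=(.5418,.1077)):
    q=proj(c,np.array(X)/1e3@R.from_euler('z',yaw,degrees=True).as_matrix().T+[*C,.06]); q=((q-[120,20])+.5)*2.5-.5
    cv2.polylines(V,[np.round(q*16).astype(np.int32)],False,col,1,cv2.LINE_AA,4)
a=np.linspace(0,2*np.pi,60)
for r,col in((13.5,(0,0,255)),(6,(255,0,0))):
    for y in ((0,) if r>9 else (0,)): L(np.c_[50+r*np.cos(a),0*a+y,14+r*np.sin(a)],col)
L(np.c_[9*np.cos(a),9*np.sin(a),20+0*a],(0,255,0)); b=np.radians(45)
L([[9*np.cos(b),9*np.sin(b),20],[78*np.cos(b),78*np.sin(b),20]],(0,255,0))
Z=np.vstack([cv2.resize(V[190:500,100:500],(800,620))])[:600]; cv2.imwrite("pics/w3o.png",Z)
```

```text
boss [[0.5405 0.1062 0.08  ]]
```

View pics/w3o.png

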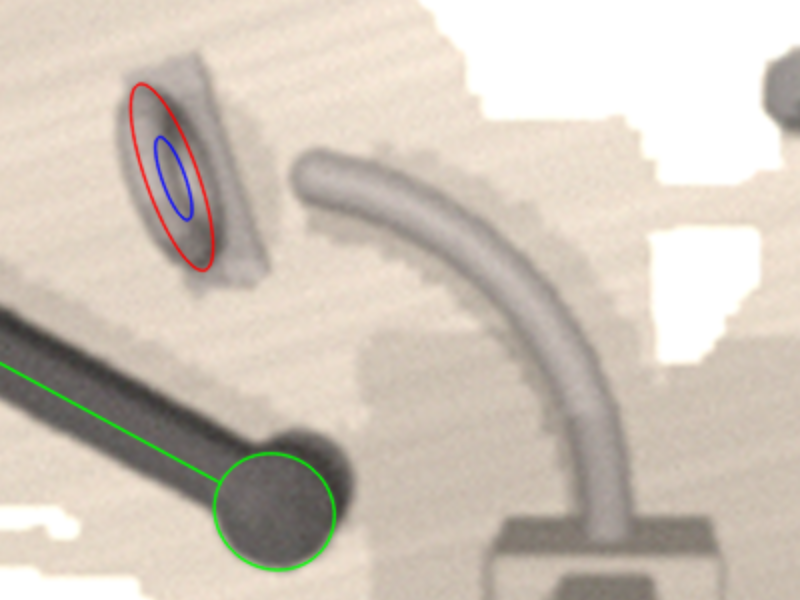

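The overlay matches the boss, tongue and eye. I'll compute the arc rows from this fit.

```bash
cat > arc.py <<'E'
from h import *
import sys
C=np.array([.5418,.1077]);
def tcp(phi,off=(-.2,.3),dC=(0,0),yaw=-76.4):
    """TCP xy (mm) and tool yaw for pin at phi deg before home"""
    psi=yaw-phi; Rz=R.from_euler('z',psi,degrees=True).as_matrix()[:2,:2]
    return C*1e3+dC+Rz@(np.array([50,-19.5])-off), psi+.4
if __name__=="__main__":
    o=ctrl.get_obs(); t=o["tool_pos"]*1e3; y=o["orientation"][2]; print(t.round(2),round(y,2),"F",o["force"].round(2),"M",o["moment"].round(2),o["clock"])
    z=float(sys.argv[1])
    for a in sys.argv[2:]:
        q,w=tcp(float(a)); d=(w-y+180)%360-180; print(a,[0,0,round(d,1),*(q-t[:2]).round(1).tolist(),round(z-t[2],1),1])
E
python3 arc.py 97.7 105 102 99 96 93 90 87 84 81 78 75
```

```text
[492.11 129.51 100.35] 178.69 F [-0.62  0.07 -2.01] M [ 0.01  0.16 -0.04] 9.3
105 [0, 0, np.float64(0.3), -0.0, -0.8, np.float64(-2.7), 1]
102 [0, 0, np.float64(3.3), -1.0, -3.4, np.float64(-2.7), 1]
99 [0, 0, np.float64(6.3), -1.9, -6.1, np.float64(-2.7), 1]
96 [0, 0, np.float64(9.3), -2.7, -8.8, np.float64(-2.7), 1]
93 [0, 0, np.float64(12.3), -3.3, -11.6, np.float64(-2.7), 1]
90 [0, 0, np.float64(15.3), -3.8, -14.4, np.float64(-2.7), 1]
87 [0, 0, np.float64(18.3), -4.1, -17.2, np.float64(-2.7), 1]
84 [0, 0, np.float64(21.3), -4.2, -20.0, np.float64(-2.7), 1]
81 [0, 0, np.float64(24.3), -4.3, -22.8, np.float64(-2.7), 1]
78 [0, 0, np.float64(27.3), -4.1, -25.6, np.float64(-2.7), 1]
75 [0, 0, np.float64(30.3), -3.9, -28.5, np.float64(-2.7), 1]
```

>>> {"fn": "carry_out", "kwargs": {
  "increments": [
    [0,0,0.3,0,-0.8,-1.5,1],
    [0,0,0.3,0,-0.8,-2.7,1],
    [0,0,3.3,-1.0,-3.4,-2.7,1],
    [0,0,6.3,-1.9,-6.1,-2.7,1],
    [0,0,9.3,-2.7,-8.8,-2.7,1],
    [0,0,12.3,-3.3,-11.6,-2.7,1],
    [0,0,15.3,-3.8,-14.4,-2.7,1],
    [0,0,18.3,-4.1,-17.2,-2.7,1],
    [0,0,21.3,-4.2,-20.0,-2.7,1],
    [0,0,24.3,-4.3,-22.8,-2.7,1],
    [0,0,24.3,-4.3,-22.8,-2.7,1],
    [0,0,24.3,-4.3,-22.8,-2.7,1]
  ]
}}

```text
clock: 10.8
tool_pos: [0.4878, 0.1067, 0.0975]
orientation: [-180.0, -0.0, -157.1]
force: [0.8, 0.6, -1.7]
opening: 0.0134
```

```bash
python3 arc.py 97.7 81 78 75 72 69 66 63 60 57 54 51 48; python3 look.py w4
```

```text
[487.8  106.72  97.5 ] -157.07 F [ 0.76  0.63 -1.7 ] M [0.03 0.14 0.01] 10.8
81 [0, 0, np.float64(0.1), 0.0, -0.0, np.float64(0.2), 1]
78 [0, 0, np.float64(3.1), 0.2, -2.8, np.float64(0.2), 1]
75 [0, 0, np.float64(6.1), 0.4, -5.7, np.float64(0.2), 1]
72 [0, 0, np.float64(9.1), 0.9, -8.5, np.float64(0.2), 1]
69 [0, 0, np.float64(12.1), 1.4, -11.2, np.float64(0.2), 1]
66 [0, 0, np.float64(15.1), 2.1, -14.0, np.float64(0.2), 1]
63 [0, 0, np.float64(18.1), 3.0, -16.7, np.float64(0.2), 1]
60 [0, 0, np.float64(21.1), 4.0, -19.3, np.float64(0.2), 1]
57 [0, 0, np.float64(24.1), 5.1, -21.9, np.float64(0.2), 1]
54 [0, 0, np.float64(27.1), 6.4, -24.4, np.float64(0.2), 1]
51 [0, 0, np.float64(30.1), 7.8, -26.9, np.float64(0.2), 1]
48 [0, 0, np.float64(33.1), 9.3, -29.2, np.float64(0.2), 1]
[0.4878 0.1067 0.0975] [-1.8000e+02 -1.0000e-02 -1.5707e+02] 0.0134 [ 0.76  0.63 -1.7 ] [0.03 0.14 0.01] 10.8
pin [(0.96, np.int64(3685), array([274.6, 208.6]))]
eye [(0.66, np.int64(728), array([223.5, 129.6]))]
chamber [(0.61, np.int64(43264), array([210.8, 150.8]))]
```

View pics/w4.png

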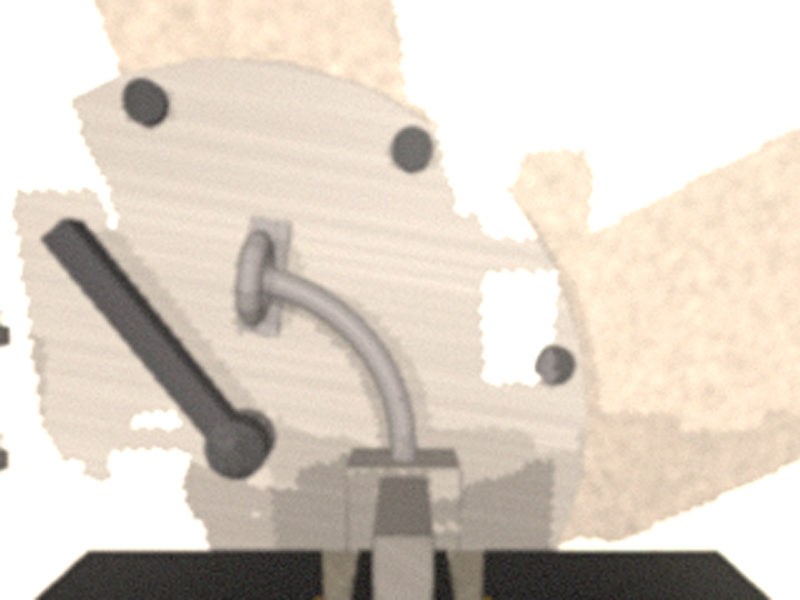

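The tip is entering the middle of the eye at (262,280) with no contact force. Continuing along the arc.

>>> {"fn": "carry_out", "kwargs": {
  "increments": [
    [0,0,3.1,0.2,-2.8,0.2,1],
    [0,0,6.1,0.4,-5.7,0.2,1],
    [0,0,9.1,0.9,-8.5,0.2,1],
    [0,0,12.1,1.4,-11.2,0.2,1],
    [0,0,15.1,2.1,-14.0,0.2,1],
    [0,0,18.1,3.0,-16.7,0.2,1],
    [0,0,21.1,4.0,-19.3,0.2,1],
    [0,0,24.1,5.1,-21.9,0.2,1],
    [0,0,27.1,6.4,-24.4,0.2,1],
    [0,0,27.1,6.4,-24.4,0.2,1],
    [0,0,27.1,6.4,-24.4,0.2,1]
  ]
}}

```text
clock: 12.38
tool_pos: [0.4941, 0.0824, 0.0977]
orientation: [180.0, -0.0, -130.0]
force: [1.0, 0.4, -1.9]
opening: 0.0135
```

```bash
python3 arc.py 97.7 54 51 48 45 42 39 36 33 30
```

```text
[494.15  82.36  97.74] -129.98 F [ 0.95  0.43 -1.95] M [-0.01  0.15 -0.06] 12.375
54 [0, 0, np.float64(-0.0), 0.0, -0.1, np.float64(-0.0), 1]
51 [0, 0, np.float64(3.0), 1.4, -2.5, np.float64(-0.0), 1]
48 [0, 0, np.float64(6.0), 3.0, -4.9, np.float64(-0.0), 1]
45 [0, 0, np.float64(9.0), 4.6, -7.2, np.float64(-0.0), 1]
42 [0, 0, np.float64(12.0), 6.4, -9.4, np.float64(-0.0), 1]
39 [0, 0, np.float64(15.0), 8.2, -11.5, np.float64(-0.0), 1]
36 [0, 0, np.float64(18.0), 10.2, -13.5, np.float64(-0.0), 1]
33 [0, 0, np.float64(21.0), 12.3, -15.4, np.float64(-0.0), 1]
30 [0, 0, np.float64(24.0), 14.5, -17.2, np.float64(-0.0), 1]
```

>>> {"fn": "carry_out", "kwargs": {
  "increments": [
    [0,0,3.0,1.4,-2.5,0,1],
    [0,0,6.0,3.0,-4.9,0,1],
    [0,0,9.0,4.6,-7.2,0,1],
    [0,0,10.5,5.5,-8.3,0,1],
    [0,0,12.0,6.4,-9.4,0,1],
    [0,0,13.5,7.3,-10.5,0,1],
    [0,0,15.0,8.2,-11.5,0,1],
    [0,0,16.5,9.2,-12.5,0,1],
    [0,0,18.0,10.2,-13.5,0,1],
    [0,0,18.0,10.2,-13.5,0,1]
  ]
}}

```text
clock: 13.62
tool_pos: [0.5036, 0.068, 0.0976]
orientation: [179.9, -0.1, -111.9]
force: [-3.1, -3.0, 1.1]
opening: 0.0135
```

```bash
python3 arc.py 97.7 36 34 32 30 28 26 24 22 20 18 16 14 12; python3 look.py w5
```

```text
[503.6   68.01  97.57] -111.88 F [-3.15 -3.02  1.1 ] M [-1.52  1.59 -0.25] 13.625
36 [0, 0, np.float64(-0.1), 0.8, 0.8, np.float64(0.1), 1]
34 [0, 0, np.float64(1.9), 2.1, -0.5, np.float64(0.1), 1]
32 [0, 0, np.float64(3.9), 3.6, -1.7, np.float64(0.1), 1]
30 [0, 0, np.float64(5.9), 5.0, -2.9, np.float64(0.1), 1]
28 [0, 0, np.float64(7.9), 6.5, -4.0, np.float64(0.1), 1]
26 [0, 0, np.float64(9.9), 8.1, -5.1, np.float64(0.1), 1]
24 [0, 0, np.float64(11.9), 9.7, -6.1, np.float64(0.1), 1]
22 [0, 0, np.float64(13.9), 11.3, -7.1, np.float64(0.1), 1]
20 [0, 0, np.float64(15.9), 12.9, -8.0, np.float64(0.1), 1]
18 [0, 0, np.float64(17.9), 14.6, -8.8, np.float64(0.1), 1]
16 [0, 0, np.float64(19.9), 16.3, -9.6, np.float64(0.1), 1]
14 [0, 0, np.float64(21.9), 18.0, -10.4, np.float64(0.1), 1]
12 [0, 0, np.float64(23.9), 19.8, -11.0, np.float64(0.1), 1]
[0.5036 0.068  0.0976] [ 1.7994e+02 -9.0000e-02 -1.1188e+02] 0.0135 [-3.15 -3.02  1.1 ] [-1.52  1.59 -0.25] 13.625
pin [(0.87, np.int64(3777), array([509.7,  40.5])), (0.59, np.int64(3607), array([275.6, 208.6]))]
eye [(0.57, np.int64(655), array([268.2, 156.5])), (0.53, np.int64(3565), array([275.8, 208.8]))]
chamber [(0.9, np.int64(43712), array([209., 151.]))]
```

View pics/w5.png

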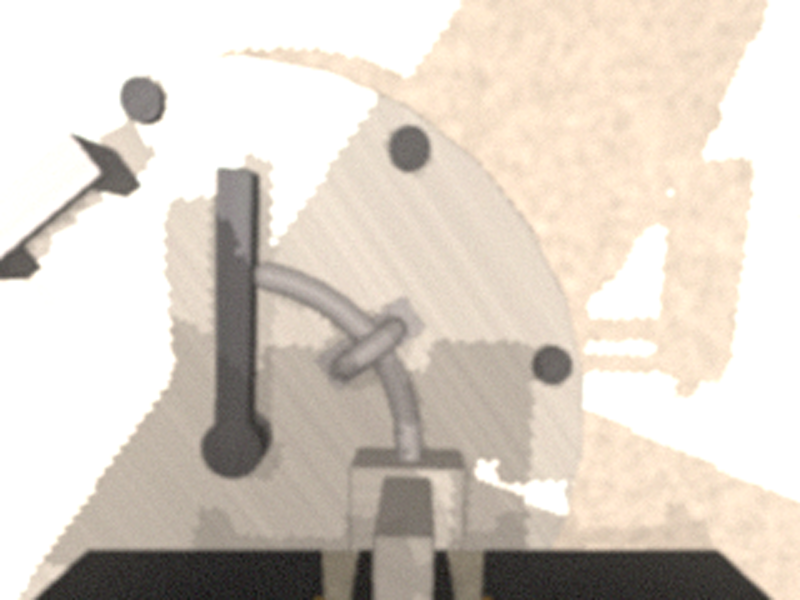

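The tip meets the tongue at (255,275), and the rod passes centrally through the eye at (370,345). Drag deflects the arm by about 1.1 mm, so I'll compensate for that.

```bash
cat > arc2.py <<'E'
from arc import *
def row(phi,ref,k=1.1,push=0):
    """ref=(phi0,dx,dy): commanded pose = arc(phi0)+(dx,dy); push mm along chamber +y"""
    q0,w0=tcp(ref[0]); q,w=tcp(phi); th=np.radians(3.6-phi); b=np.radians(13.6)
    return [0,0,round(w-w0,1),*(q+k*np.array([-np.sin(th),np.cos(th)])+push*np.array([np.cos(b),np.sin(b)])-q0-ref[1:]).round(1).tolist(),0,1]
def state():
    o=ctrl.get_obs(); F=o["force"]; b=np.radians(-76.4); x=np.array([np.cos(b),np.sin(b)]); y=np.array([-x[1],x[0]])
    print(o["clock"],(o["tool_pos"]*1e3).round(2),o["orientation"].round(2),"F",F.round(1),"chamber Fx,Fy",(F[:2]@x).round(1),(F[:2]@y).round(1),"M",o["moment"].round(2),round(o["opening"],4))
E
python3 -c "
from arc2 import *
state()
for a in (36,34,32,30,28,26,24,22,20,18,16,14,12): print(a,[float(v) for v in row(a,(36,0,0))])"
```

```text
13.825 [503.59  68.08  97.55] [ 1.7994e+02 -9.0000e-02 -1.1191e+02] F [-4.1 -3.8  0.9] chamber Fx,Fy 2.7 -4.9 M [-1.51  1.56 -0.2 ] 0.013
36 [0.0, 0.0, 0.0, 0.6, 0.9, 0.0, 1.0]
34 [0.0, 0.0, 2.0, 1.9, -0.3, 0.0, 1.0]
32 [0.0, 0.0, 4.0, 3.3, -1.5, 0.0, 1.0]
30 [0.0, 0.0, 6.0, 4.8, -2.7, 0.0, 1.0]
28 [0.0, 0.0, 8.0, 6.2, -3.8, 0.0, 1.0]
26 [0.0, 0.0, 10.0, 7.7, -4.9, 0.0, 1.0]
24 [0.0, 0.0, 12.0, 9.3, -5.9, 0.0, 1.0]
22 [0.0, 0.0, 14.0, 10.9, -6.9, 0.0, 1.0]
20 [0.0, 0.0, 16.0, 12.5, -7.8, 0.0, 1.0]
18 [0.0, 0.0, 18.0, 14.1, -8.6, 0.0, 1.0]
16 [0.0, 0.0, 20.0, 15.8, -9.4, 0.0, 1.0]
14 [0.0, 0.0, 22.0, 17.5, -10.1, 0.0, 1.0]
12 [0.0, 0.0, 24.0, 19.2, -10.8, 0.0, 1.0]
```

>>> {"fn": "carry_out", "kwargs": {
  "increments": [
    [0,0,0,0.6,0.9,0,1],
    [0,0,2.0,1.9,-0.3,0,1],
    [0,0,4.0,3.3,-1.5,0,1],
    [0,0,6.0,4.8,-2.7,0,1],
    [0,0,8.0,6.2,-3.8,0,1],
    [0,0,8.0,6.2,-3.8,0,1]
  ]
}}

```text
clock: 14.58
tool_pos: [0.5101, 0.0642, 0.0976]
orientation: [180.0, -0.1, -103.9]
force: [-2.7, -4.9, 0.3]
opening: 0.0135
```

```bash
python3 -c "
from arc2 import *
state(); print(tcp(28),'rel cmd 36',row(28,(36,0,0)))
q0=tcp(36)[0]; d=q0+[6.2,-3.8]-tcp(28)[0]; print(d)
for a in (26,24,22,20,18,16,14,12,10,8,6): print(a,[float(v) for v in row(a,(28,*d))])"
```

```text
14.575 [510.11  64.15  97.63] [ 1.7995e+02 -8.0000e-02 -1.0388e+02] F [-2.7 -4.9  0.3] chamber Fx,Fy 4.1 -3.8 M [-1.78  1.28 -0.2 ] 0.0135
(array([510.13782107,  64.00118508]), -104.0) rel cmd 36 [0, 0, 8.0, 6.2, -3.8, 0, 1]
[0.42643457 1.03179749]
26 [0.0, 0.0, 2.0, 1.5, -1.1, 0.0, 1.0]
24 [0.0, 0.0, 4.0, 3.1, -2.1, 0.0, 1.0]
22 [0.0, 0.0, 6.0, 4.7, -3.1, 0.0, 1.0]
20 [0.0, 0.0, 8.0, 6.3, -4.0, 0.0, 1.0]
18 [0.0, 0.0, 10.0, 7.9, -4.8, 0.0, 1.0]
16 [0.0, 0.0, 12.0, 9.6, -5.6, 0.0, 1.0]
14 [0.0, 0.0, 14.0, 11.3, -6.3, 0.0, 1.0]
12 [0.0, 0.0, 16.0, 13.0, -7.0, 0.0, 1.0]
10 [0.0, 0.0, 18.0, 14.7, -7.6, 0.0, 1.0]
8 [0.0, 0.0, 20.0, 16.5, -8.1, 0.0, 1.0]
6 [0.0, 0.0, 22.0, 18.3, -8.6, 0.0, 1.0]
```

Measured position is right on the arc, and the force is the tongue drag only. Continuing.

>>> {"fn": "carry_out", "kwargs": {
  "increments": [
    [0,0,2.0,1.5,-1.1,0,1],
    [0,0,4.0,3.1,-2.1,0,1],
    [0,0,6.0,4.7,-3.1,0,1],
    [0,0,8.0,6.3,-4.0,0,1],
    [0,0,10.0,7.9,-4.8,0,1],
    [0,0,12.0,9.6,-5.6,0,1],
    [0,0,14.0,11.3,-6.3,0,1],
    [0,0,16.0,13.0,-7.0,0,1],
    [0,0,16.0,13.0,-7.0,0,1]
  ]
}}

```text
clock: 15.7
tool_pos: [0.5235, 0.0572, 0.0977]
orientation: [180.0, -0.1, -87.9]
force: [-1.5, -4.8, -0.8]
opening: 0.0132
```

```bash
python3 look.py w6; python3 m3.py w6 2>/dev/null | tail -2;  python3 -c "
from arc2 import *
state(); print(tcp(12))
q0=tcp(28)[0]+[.426,1.032]; d=q0+[13,-7]-tcp(12)[0]; print(d)
for a in (10,8,6,5,4,3,2,1,0): print(a,[float(v) for v in row(a,(12,*d))])"
```

```text
[0.5235 0.0572 0.0977] [ 1.7996e+02 -6.0000e-02 -8.7880e+01] 0.0132 [-1.51 -4.78 -0.82] [-2.    0.88 -0.24] 15.7
pin [(0.82, np.int64(2919), array([514. , 171.7])), (0.6, np.int64(3423), array([275.8, 208.9]))]
eye [(0.6, np.int64(651), array([279.6, 183.9]))]
chamber [(0.61, np.int64(43179), array([210.1, 151.6]))]
pin [462.14  71.86 -46.54] 1.0
pin offs in pin frame [-52.83 -34.43] arc centre [441.9 121.6] tip [483.6 149.1]
15.9 [523.42  57.42  97.71] [ 1.7997e+02 -4.0000e-02 -8.7920e+01] F [-2.2 -4.7 -0.1] chamber Fx,Fy 4.1 -3.3 M [-2.14  0.87 -0.25] 0.0135
(array([523.40938599,  56.96672378]), -88.0)
[0.15443509 1.0664613 ]
10 [0.0, 0.0, 2.0, 1.7, -0.6, 0.0, 1.0]
8 [0.0, 0.0, 4.0, 3.5, -1.1, 0.0, 1.0]
6 [0.0, 0.0, 6.0, 5.3, -1.6, 0.0, 1.0]
5 [0.0, 0.0, 7.0, 6.2, -1.8, 0.0, 1.0]
4 [0.0, 0.0, 8.0, 7.1, -2.0, 0.0, 1.0]
3 [0.0, 0.0, 9.0, 8.0, -2.2, 0.0, 1.0]
2 [0.0, 0.0, 10.0, 8.9, -2.4, 0.0, 1.0]
1 [0.0, 0.0, 11.0, 9.8, -2.5, 0.0, 1.0]
0 [0.0, 0.0, 12.0, 10.7, -2.7, 0.0, 1.0]
```

View pics/w6.png

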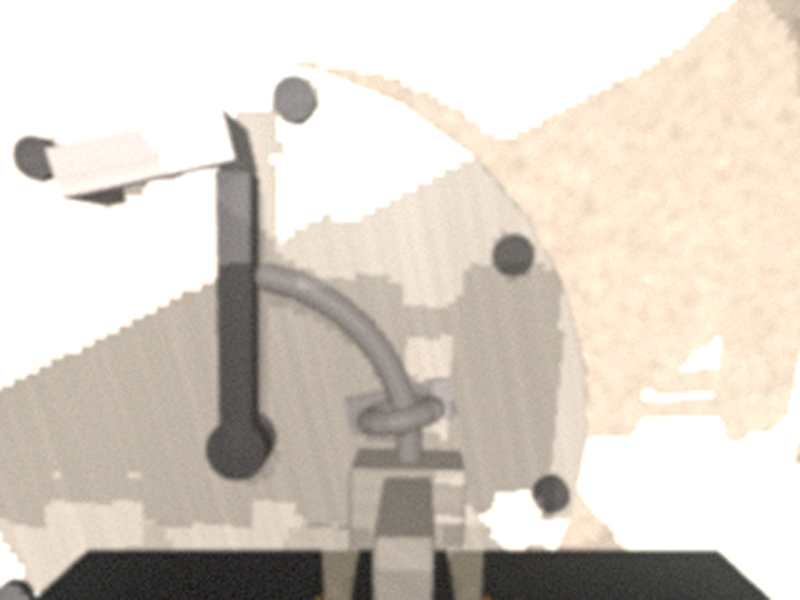

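The tongue is nearly at the keeper and the shoulder is about 10 mm short of the eye. I'll go in small steps now.

>>> {"fn": "carry_out", "kwargs": {
  "increments": [
    [0,0,2.0,1.7,-0.6,0,1],
    [0,0,4.0,3.5,-1.1,0,1],
    [0,0,6.0,5.3,-1.6,0,1],
    [0,0,8.0,7.1,-2.0,0,1],
    [0,0,9.0,8.0,-2.2,0,1],
    [0,0,9.0,8.0,-2.2,0,1]
  ]
}}

```text
clock: 16.65
tool_pos: [0.5317, 0.0553, 0.0978]
orientation: [180.0, -0.0, -78.9]
force: [-1.5, -5.4, -0.5]
opening: 0.0135
```

```bash
python3 -c "
from arc2 import *
state(); print(tcp(3))
q0=tcp(12)[0]+[.154,1.066]; d=q0+[8,-2.2]-tcp(3)[0]; print(d)
for a in (2.5,2,1.5,1,.5,0,-.5,-1): print(a,[float(v) for v in row(a,(3,*d))])"
```

```text
16.65 [531.67  55.26  97.78] [ 1.7999e+02 -4.0000e-02 -7.8890e+01] F [-1.5 -5.4 -0.5] chamber Fx,Fy 4.8 -2.8 M [-2.11  0.61 -0.25] 0.0135
(array([531.57223789,  54.71440873]), -79.0)
[-0.0088519   1.11831505]
2.5 [0.0, 0.0, 0.5, 0.5, -0.1, 0.0, 1.0]
2 [0.0, 0.0, 1.0, 0.9, -0.2, 0.0, 1.0]
1.5 [0.0, 0.0, 1.5, 1.4, -0.3, 0.0, 1.0]
1 [0.0, 0.0, 2.0, 1.8, -0.3, 0.0, 1.0]
0.5 [0.0, 0.0, 2.5, 2.3, -0.4, 0.0, 1.0]
0 [0.0, 0.0, 3.0, 2.7, -0.5, 0.0, 1.0]
-0.5 [0.0, 0.0, 3.5, 3.2, -0.5, 0.0, 1.0]
-1 [0.0, 0.0, 4.0, 3.6, -0.6, 0.0, 1.0]
```

>>> {"fn": "carry_out", "kwargs": {
  "increments": [
    [0,0,0.5,0.5,-0.1,-0.2,1],
    [0,0,1.0,0.9,-0.2,-0.4,1],
    [0,0,1.5,1.4,-0.3,-0.6,1],
    [0,0,2.0,1.8,-0.3,-0.6,1],
    [0,0,2.0,1.8,-0.3,-0.6,1]
  ]
}}

```text
clock: 17.27
tool_pos: [0.5336, 0.0549, 0.0976]
orientation: [-180.0, -0.1, -76.9]
force: [-2.1, -5.7, 2.9]
opening: 0.0135
```

```bash
python3 -c "
from arc2 import *
state()"
```

```text
17.275 [533.64  54.91  97.63] [-1.7999e+02 -5.0000e-02 -7.6890e+01] F [-2.1 -5.7  2.9] chamber Fx,Fy 5.1 -3.4 M [-2.27  0.9  -0.25] 0.0135
```

>>> {"fn": "carry_out", "kwargs": {
  "increments": [
    [0,0,0.5,0.5,0,0,1],
    [0,0,0.5,0.5,0,0,1],
    [0,0,1.0,0.9,-0.1,0,1],
    [0,0,1.0,0.9,-0.1,0,1]
  ]
}}

```text
clock: 17.77
tool_pos: [0.5343, 0.0548, 0.0977]
orientation: [180.0, -0.0, -75.9]
force: [-3.0, -5.4, 3.4]
opening: 0.0135
```

```bash
python3 -c "
from arc2 import *
state()"
```

```text
17.775 [534.32  54.78  97.67] [ 1.80e+02 -5.00e-02 -7.59e+01] F [-3.  -5.4  3.4] chamber Fx,Fy 4.5 -4.2 M [-2.21  1.32 -0.31] 0.0135
```

>>> {"fn": "carry_out", "kwargs": {
  "increments": [
    [0,0,0,0.3,0.1,0,1],
    [0,0,0,0.6,0.1,0,1],
    [0,0,0,0.6,0.1,0,1],
    [0,0,0,0.6,0.1,0,1]
  ]
}}

```text
clock: 18.27
tool_pos: [0.5346, 0.0548, 0.0977]
orientation: [180.0, -0.1, -75.9]
force: [-4.4, -4.2, 5.1]
opening: 0.0132
```

```bash
python3 -c "
from arc2 import *
state()"
```

```text
18.275 [534.56  54.76  97.67] [ 1.7996e+02 -5.0000e-02 -7.5910e+01] F [-4.4 -4.2  5.1] chamber Fx,Fy 3.1 -5.3 M [-2.16  1.82 -0.25] 0.0132
```

>>> {"fn": "carry_out", "kwargs": {
  "increments": [
    [0,0,0,0.5,0.1,0,1],
    [0,0,0,1.0,0.2,0,1],
    [0,0,0,1.5,0.3,0,1],
    [0,0,0,1.5,0.3,0,1],
    [0,0,0,1.5,0.3,0,1]
  ]
}}

```text
clock: 18.9
tool_pos: [0.5354, 0.0548, 0.0978]
orientation: [179.9, -0.1, -75.9]
force: [-7.0, -5.2, 7.9]
opening: 0.0134
```

```bash
python3 -c "
from arc2 import *
state()"
```

```text
18.9 [535.45  54.85  97.76] [ 1.799e+02 -6.000e-02 -7.591e+01] F [-7.  -5.2  7.9] chamber Fx,Fy 3.4 -8.0 M [-2.23  2.88 -0.27] 0.0134
```

```bash
cat > pf.py <<'E'
from ch import *
import pickle
o=ctrl.get_obs(); p=ctrl.snapshot("wrist"); c=cam(p,o); ms=ctrl.outline_of(p,"pin"); print([(m["confidence"],np.argwhere(m["pixels"]).mean(0).round()) for m in ms])
pm=[m for m in ms if abs(np.argwhere(m["pixels"]).mean(0)[1]-275)<20][0]["pixels"].copy(); pm[235:]=0
t=o["tool_pos"]*1e3
em=pm.copy(); es=eyesil(c,.5418,.1077,-76.4,pm.shape); ig=cv2.dilate((es>0).astype(np.uint8),np.ones((7,7)))>0
for lo,name in((0,"all"),(170,"block+tab")):
    def f(v):
        S=sil(c,v[0]/1e3,v[1]/1e3,v[2],pm.shape,z=v[3]/1e3,S=3); D=np.abs(S-pm); D[235:]=0; D[:lo]=0; D[ig]=0; return D.sum()+2*(v[3]-60)**2
    x0=np.array([t[0],t[1],o["orientation"][2],60]); r=minimize(f,x0,method="Nelder-Mead",options=dict(initial_simplex=x0+np.vstack([np.zeros(4),np.diag([3,3,3,1])]),maxiter=250)); x=r.x
    Rz=R.from_euler('z',x[2],degrees=True).as_matrix()[:2,:2]; Rc=R.from_euler('z',-76.4,degrees=True).as_matrix()[:2,:2]
    print(name,x.round(2),round(r.fun/pm.sum(),3),"offs",(Rz.T@(x[:2]-t[:2])).round(2),"pin in chamber",(Rc.T@(x[:2]-[541.8,107.7])).round(2),"want 50,-19.5; yaw",round(x[2]+76.4,2))
E
python3 pf.py
```

```text
[(0.61, array([227., 495.])), (0.59, array([208., 275.]))]
all [534.2   54.17 -78.52  61.05] 0.039 offs [ 0.41 -1.36] pin in chamber [ 50.24 -19.97] want 50,-19.5; yaw -2.12
block+tab [534.04  54.08 -78.25  61.13] 0.017 offs [ 0.46 -1.53] pin in chamber [ 50.29 -20.15] want 50,-19.5; yaw -1.85
```

>>> {"fn": "carry_out", "kwargs": {
  "increments": [
    [0,0,0.7,0.05,-0.2,0,1],
    [0,0,1.4,0.1,-0.45,0,1],
    [0,0,2.2,0.2,-0.6,0,1],
    [0,0,2.2,0.2,-0.6,0,1]
  ]
}}

```text
clock: 19.5
tool_pos: [0.5362, 0.0549, 0.0979]
orientation: [180.0, -0.0, -73.7]
force: [-6.2, -3.5, 8.6]
opening: 0.0139
```

```bash
python3 -c "
from arc2 import *
state()"; python3 pf.py
```

```text
19.5 [536.17  54.86  97.92] [ 1.7997e+02 -1.0000e-02 -7.3710e+01] F [-6.2 -3.5  8.6] chamber Fx,Fy 1.9 -6.9 M [-1.27  2.59 -0.45] 0.0139
[(0.85, array([235., 488.])), (0.84, array([210., 276.]))]
all [533.21  53.46 -78.11  60.12] 0.062 offs [ 0.76 -3.18] pin in chamber [ 50.7 -21.1] want 50,-19.5; yaw -1.71
block+tab [538.61  53.92 -73.72  60.05] 0.045 offs [1.58 2.08] pin in chamber [ 51.52 -15.74] want 50,-19.5; yaw 2.68
```

```bash
cat > pf2.py <<'E'
from ch import *
import pickle
C=np.array([541.8,107.7]); yaw=-76.4
o=ctrl.get_obs(); p=ctrl.snapshot("wrist"); c=cam(p,o); ms=ctrl.outline_of(p,"pin"); ts=ctrl.outline_of(p,"tongue"); pickle.dump((o,p,ms,ts),open("last.pkl","wb"))
for t in ts[:2]:
    P=np.argwhere(t["pixels"])[:,::-1]
    T=onz(c,P,.08)[:,:2]*1e3; d=T-C; r=np.hypot(*d.T); k=(r>15)&(r<78)
    if k.sum()<50: continue
    dd=d[k]; u=np.linalg.svd(dd-dd.mean(0),full_matrices=0)[2][0]; u*=np.sign(u@dd.mean(0)); print("tongue",t["confidence"],k.sum(),"dir in chamber",(np.degrees(np.arctan2(u[1],u[0]))-yaw).round(1),"via centroid",(np.degrees(np.arctan2(*dd.mean(0)[::-1]))-yaw).round(1),"rmax",r.max().round(1))
pm=[m for m in ms if abs(np.argwhere(m["pixels"]).mean(0)[1]-275)<20][0]["pixels"].copy(); pm[235:]=0
t=o["tool_pos"]*1e3; es=eyesil(c,C[0]/1e3,C[1]/1e3,yaw,pm.shape); ig=cv2.dilate((es>0).astype(np.uint8),np.ones((5,5)))>0
def sil6(v,S=3):
    m=np.zeros((420*S,560*S),np.uint8); Rm=R.from_euler('ZXY',[v[2],v[4],v[5]],degrees=True).as_matrix()
    for P in PARTS:
        q=(proj(c,(P-[0,0,14])/1e3@Rm.T+[v[0]/1e3,v[1]/1e3,(v[3]+14)/1e3])+.5)*S-.5; cv2.fillConvexPoly(m,cv2.convexHull(np.round(q).astype(np.int32)),1)
    return cv2.resize(m.astype(np.float32),(560,420),interpolation=cv2.INTER_AREA)
def f(v):
    D=np.abs(sil6(v)-pm); D[235:]=0; D[ig]=0; return D.sum()+4*(v[3]-60.5)**2+1*v[5]**2
best=None
for dy in(-4,0,3):
    x0=np.array([t[0],t[1],yaw+dy,60.5,0,0]); r=minimize(f,x0,method="Nelder-Mead",options=dict(initial_simplex=x0+np.vstack([np.zeros(6),np.diag([3,3,3,1,3,2])]),maxiter=500,maxfev=500))
    if best is None or r.fun<best.fun: best=r
x=best.x; Rz=R.from_euler('z',x[2],degrees=True).as_matrix()[:2,:2]; Rc=R.from_euler('z',yaw,degrees=True).as_matrix()[:2,:2]
q=Rc.T@(x[:2]-C); tip=q+R.from_euler('z',x[2]-yaw,degrees=True).as_matrix()[:2,:2]@[-41.3,68.7]
print("pin x,y,yaw,z,pitch,roll",x.round(2),round(best.fun/pm.sum(),3),"in chamber",q.round(2),"yaw",round(x[2]-yaw,2),"tip r,ang",np.hypot(*tip).round(1),np.degrees(np.arctan2(tip[1],tip[0])).round(1))
F=o["force"]; print("F chamber",(Rc.T@F[:2]).round(1),F[2].round(1),round(o["opening"],4),o["clock"])
E
python3 pf2.py
```

```text
tongue 0.64 23628 dir in chamber 193.9 via centroid 105.9 rmax 110.9
tongue 0.63 1656 dir in chamber 89.2 via centroid 87.2 rmax 76.8
pin x,y,yaw,z,pitch,roll [ 5.3467e+02  5.3490e+01 -7.6320e+01  6.0730e+01 -6.0000e+00  1.4000e-01] 0.056 in chamber [ 51.02 -19.68] yaw 0.08 tip r,ang 49.9 78.9
F chamber [ 1.6 -6.7] 7.1 0.0129 19.6
```

The pin has pitched in the jaws: the 56 mm lever is too long for the pad friction. The tongue is at about 88° and the pin is essentially home. I'll let go so it sits flat. Then I'll press the block's rear face low down with the closed fingertips, in line with the eye, which gives no tilting moment.

>>> {"fn": "carry_out", "kwargs": {
  "increments": [
    [0,0,0,-0.5,-0.1,0,1],
    [0,0,0,-1.0,-0.2,0,1],
    [0,0,0,-1.0,-0.2,0,0.7],
    [0,0,0,-1.0,-0.2,0,0.5],
    [0,0,0,-1.0,-0.2,0,0.5],
    [0,0,0,-1.0,-0.2,0,0.5],
    [0,0,0,-1.0,-0.2,0,0.5],
    [0,0,0,-1.0,-0.2,5,0.5],
    [0,0,0,-1.0,-0.2,20,0.5],
    [0,0,0,-1.0,-0.2,50,0.5],
    [0,0,0,-1.0,-0.2,80,0.5],
    [0,0,0,-1.0,-0.2,100,0.5],
    [0,0,0,-1.0,-0.2,100,0.5],
    [0,0,0,-1.0,-0.2,100,0.5]
  ]
}}

```text
clock: 21.5
tool_pos: [0.5353, 0.055, 0.1972]
orientation: [-180.0, 0.0, -73.7]
force: [-0.2, -0.2, -0.6]
opening: 0.0436
```

```bash
sed -e 's/v\[3\]-60.5/v[3]-60/' pf2.py > pf3.py; python3 pf3.py; python3 -c "
from arc2 import *
state()"
```

```text
tongue 0.84 734 dir in chamber 88.6 via centroid 87.6 rmax 77.4
pin x,y,yaw,z,pitch,roll [534.9   53.19 -76.17  60.24  -1.17   1.08] 0.112 in chamber [ 51.36 -19.53] yaw 0.23 tip r,ang 50.0 78.7
F chamber [ 0.2 -0.3] -0.6 0.0436 21.5
21.65 [535.13  54.84 196.46] [ 1.7992e+02 -1.0000e-02 -7.3710e+01] F [ 0.3 -0.1  0.3] chamber Fx,Fy 0.2 0.3 M [-0.09  0.07 -0.01] 0.0436
```

The pin stands flat and home: chamber y -19.5, yaw +0.2°, tongue about 88°. Now I'll go behind the block with closed, 20° tilted fingers.

>>> {"fn": "carry_out", "kwargs": {
  "increments": [
    [1.2,-4.8,-0.7,-12,-3,0,0.6],
    [2.4,-9.7,-1.4,-25,-6.5,0,0.8],
    [3.5,-14.5,-2,-37.8,-10.2,0,1],
    [4.7,-19.4,-2.7,-37.8,-10.2,-10,1],
    [4.7,-19.4,-2.7,-37.8,-10.2,-40,1],
    [4.7,-19.4,-2.7,-37.8,-10.2,-75,1],
    [4.7,-19.4,-2.7,-37.8,-10.2,-105,1],
    [4.7,-19.4,-2.7,-37.8,-10.2,-120,1],
    [4.7,-19.4,-2.7,-37.8,-10.2,-126,1],
    [4.7,-19.4,-2.7,-37.8,-10.2,-126,1],
    [4.7,-19.4,-2.7,-37.8,-10.2,-126,1]
  ]
}}

```text
clock: 23.02
tool_pos: [0.4984, 0.045, 0.0719]
orientation: [-160.0, -0.4, -76.5]
force: [0.2, 0.1, 0.1]
opening: 0.0002
```

```bash
cat > st.py <<'E'
from arc2 import *
state(); o=ctrl.get_obs(); Rc=R.from_euler('z',-76.4,degrees=True).as_matrix()[:2,:2]; print("TCP chamber",(Rc.T@(o["tool_pos"][:2]*1e3-[541.8,107.7])).round(2)); T=R.from_euler('xyz',o["orientation"],degrees=True).as_matrix(); print("tool axes in chamber\n",(R.from_euler('z',76.4,degrees=True).as_matrix()@T).round(3)); print(o["joint_pos"].round(0))
E
python3 st.py
```

```text
23.025 [498.37  45.04  71.93] [-159.98   -0.43  -76.52] F [0.2 0.1 0.1] chamber Fx,Fy -0.0 0.2 M [-0.34  1.22  0.  ] 0.0002
TCP chamber [ 50.69 -56.95]
tool axes in chamber
 [[ 1.     0.001  0.008]
 [-0.002 -0.94   0.342]
 [ 0.008 -0.342 -0.94 ]]
[ 31.  -1. -57.  24. -16.  50.]
```

>>> {"fn": "carry_out", "kwargs": {
  "increments": [
    [0,0,0,2.9,0.7,0,1],
    [0,0,0,5.8,1.4,0,1],
    [0,0,0,7.8,1.9,0,1],
    [0,0,0,8.7,2.1,0,1],
    [0,0,0,8.7,2.1,0,1]
  ]
}}

```text
clock: 23.65
tool_pos: [0.5065, 0.0469, 0.0711]
orientation: [-160.1, -0.4, -76.5]
force: [-0.5, -0.5, -0.4]
opening: 0.0003
```

```bash
python3 st.py
```

```text
23.65 [506.49  46.85  71.09] [-160.06   -0.45  -76.52] F [-0.5 -0.5 -0.4] chamber Fx,Fy 0.4 -0.6 M [-0.35  1.33 -0.06] 0.0003
TCP chamber [ 50.84 -48.63]
tool axes in chamber
 [[ 1.     0.001  0.008]
 [-0.002 -0.94   0.341]
 [ 0.008 -0.341 -0.94 ]]
[ 31.   0. -56.  23. -16.  51.]
```

>>> {"fn": "carry_out", "kwargs": {
  "increments": [
    [0,0,0,1.0,0.2,0,1],
    [0,0,0,2.0,0.5,0,1],
    [0,0,0,3.0,0.7,0,1],
    [0,0,0,3.9,0.9,0,1],
    [0,0,0,3.9,0.9,0,1]
  ]
}}

```text
clock: 24.28
tool_pos: [0.5105, 0.0478, 0.0712]
orientation: [-160.0, -0.4, -76.5]
force: [0.6, 0.9, 0.2]
opening: 0.0005
```

```bash
python3 st.py|head -2
```

```text
24.275 [510.47  47.83  71.17] [-160.04   -0.45  -76.51] F [0.6 0.9 0.2] chamber Fx,Fy -0.7 0.8 M [-0.34  1.25 -0.  ] 0.0005
TCP chamber [ 50.83 -44.53]
```

>>> {"fn": "carry_out", "kwargs": {
  "increments": [
    [0,0,0,0.7,0.2,0,1],
    [0,0,0,1.4,0.3,0,1],
    [0,0,0,1.9,0.5,0,1],
    [0,0,0,1.9,0.5,0,1]
  ]
}}

```text
clock: 24.78
tool_pos: [0.5124, 0.0483, 0.0712]
orientation: [-160.0, -0.4, -76.5]
force: [-0.2, -0.2, -0.3]
opening: 0.0004
```

```bash
python3 st.py|head -2
```

```text
24.775 [512.36  48.34  71.18] [-160.04   -0.45  -76.51] F [-0.2 -0.2 -0.3] chamber Fx,Fy 0.2 -0.2 M [-0.37  1.25  0.03] 0.0004
TCP chamber [ 50.77 -42.57]
```

>>> {"fn": "carry_out", "kwargs": {
  "increments": [
    [0,0,0,0.7,0.2,0,1],
    [0,0,0,1.4,0.3,0,1],
    [0,0,0,1.9,0.5,0,1],
    [0,0,0,1.9,0.5,0,1]
  ]
}}

```text
clock: 25.28
tool_pos: [0.5143, 0.0488, 0.0712]
orientation: [-160.0, -0.4, -76.5]
force: [-0.1, 0.2, -0.4]
opening: 0.0005
```

```bash
python3 st.py|head -2
```

```text
25.275 [514.26  48.83  71.16] [-160.04   -0.45  -76.52] F [-0.1  0.2 -0.4] chamber Fx,Fy -0.3 -0.0 M [-0.34  1.25 -0.05] 0.0005
TCP chamber [ 50.74 -40.61]
```

>>> {"fn": "carry_out", "kwargs": {
  "increments": [
    [0,0,0,0.5,0.1,0,1],
    [0,0,0,1.0,0.2,0,1],
    [0,0,0,1.5,0.4,0,1],
    [0,0,0,1.5,0.4,0,1]
  ]
}}

```text
clock: 25.78
tool_pos: [0.5157, 0.0492, 0.0712]
orientation: [-160.0, -0.4, -76.5]
force: [0.6, 0.5, -0.2]
opening: 0.0005
```

```bash
python3 st.py|head -2; python3 pf3.py
```

```text
25.775 [515.75  49.22  71.15] [-160.05   -0.45  -76.52] F [ 0.6  0.5 -0.2] chamber Fx,Fy -0.3 0.7 M [-0.3   1.21  0.  ] 0.0005
TCP chamber [ 50.71 -39.07]
tongue 0.72 1546 dir in chamber 88.7 via centroid 86.8 rmax 77.4
tongue 0.69 3967 dir in chamber -67.8 via centroid -4.4 rmax 76.4
pin x,y,yaw,z,pitch,roll [ 5.342e+02  5.313e+01 -7.750e+01  5.858e+01  4.900e-01  7.700e-01] 0.05 in chamber [ 51.25 -20.22] yaw -1.1 tip r,ang 50.5 77.1
F chamber [-0.3  0.7] -0.2 0.0005 25.775
```

>>> {"fn": "carry_out", "kwargs": {
  "increments": [
    [0,0,0,0.5,0.1,0,1],
    [0,0,0,1.0,0.2,0,1],
    [0,0,0,1.5,0.4,0,1],
    [0,0,0,1.5,0.4,0,1]
  ]
}}

```text
clock: 26.42
tool_pos: [0.5173, 0.0497, 0.0712]
orientation: [-160.0, -0.4, -76.5]
force: [-0.4, -0.6, -0.0]
opening: 0.0003
```

```bash
python3 st.py|head -2
```

```text
26.425 [517.26  49.66  71.15] [-160.05   -0.45  -76.52] F [-0.4 -0.6 -0. ] chamber Fx,Fy 0.5 -0.6 M [-0.34  1.25  0.01] 0.0003
TCP chamber [ 50.64 -37.5 ]
```

>>> {"fn": "carry_out", "kwargs": {
  "increments": [
    [0,0,0,0.5,0.1,0,1],
    [0,0,0,1.0,0.2,0,1],
    [0,0,0,1.5,0.4,0,1],
    [0,0,0,1.5,0.4,0,1]
  ]
}}

```text
clock: 26.92
tool_pos: [0.5187, 0.05, 0.0712]
orientation: [-160.0, -0.4, -76.5]
force: [-1.7, -0.5, 1.0]
opening: 0.0007
```

```bash
python3 st.py|head -2
```

```text
26.925 [518.73  50.02  71.15] [-160.05   -0.45  -76.52] F [-1.7 -0.5  1. ] chamber Fx,Fy 0.1 -1.7 M [-0.31  1.27  0.02] 0.0007
TCP chamber [ 50.64 -35.99]
```

>>> {"fn": "carry_out", "kwargs": {
  "increments": [
    [0,0,0,0.5,0.1,0,1],
    [0,0,0,1.0,0.2,0,1],
    [0,0,0,1.0,0.2,0,1],
    [0,0,0,1.0,0.2,0,1]
  ]
}}

```text
clock: 27.42
tool_pos: [0.5197, 0.0502, 0.0712]
orientation: [-160.0, -0.4, -76.5]
force: [0.1, -0.9, -0.4]
opening: 0.0005
```

```bash
python3 st.py|head -2; python3 pf3.py
```

```text
27.425 [519.69  50.17  71.15] [-160.05   -0.45  -76.52] F [ 0.1 -0.9 -0.4] chamber Fx,Fy 0.9 -0.1 M [-0.33  1.21 -0.01] 0.0005
TCP chamber [ 50.71 -35.02]
tongue 0.79 1579 dir in chamber 88.7 via centroid 86.8 rmax 77.8
pin x,y,yaw,z,pitch,roll [533.65  52.86 -77.3   56.93   4.14  -2.16] 0.051 in chamber [ 51.38 -20.81] yaw -0.9 tip r,ang 49.8 77.0
F chamber [ 0.9 -0.1] -0.4 0.0005 27.425
```

Run:
```python
from h import *
o=ctrl.get_obs(); w=ctrl.snapshot("wrist"); s=ctrl.snapshot("scene"); t=ctrl.snapshot("top")
C=np.array([.5418,.1077,.07])
def crop(p,c,h,size):
    q=proj(c,C+[0,-.03,.02])[0].astype(int); V=p["pixels"][max(0,q[1]-h):q[1]+h,max(0,q[0]-int(h*4/3)):q[0]+int(h*4/3)]; return cv2.resize(cv2.convertScaleAbs(V,alpha=1.5),size,interpolation=cv2.INTER_CUBIC)
W=cv2.resize(cv2.convertScaleAbs(w["pixels"],alpha=1.4),(400,300),interpolation=cv2.INTER_AREA)
W2=cv2.resize(cv2.convertScaleAbs(w["pixels"],alpha=1.4)[150:300,180:380],(400,300),interpolation=cv2.INTER_CUBIC)
cv2.imwrite("pics/comp.png",np.vstack([np.hstack([W,W2]),np.hstack([crop(s,cam(s),55,(400,300)),crop(t,cam(t),50,(400,300))])]))
```

```text
(no output)
```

View pics/comp.png

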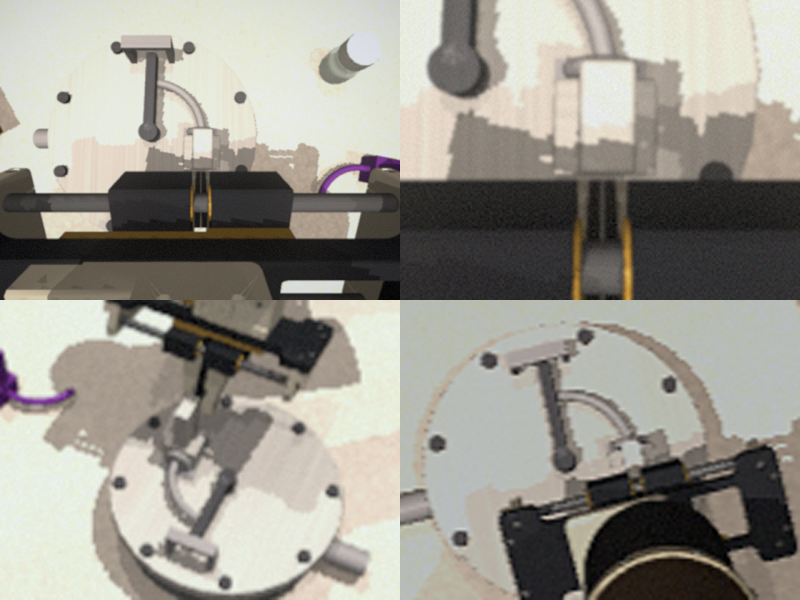

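Composite: the pin stands upright in the eye with the tongue under the keeper, and the fingers are just behind the block. Nothing else has been disturbed. I'll keep advancing in small guarded steps.

>>> {"fn": "carry_out", "kwargs": {
  "increments": [
    [0,0,0,0.5,0.1,0,1],
    [0,0,0,1.0,0.2,0,1],
    [0,0,0,1.0,0.2,0,1],
    [0,0,0,1.0,0.2,0,1]
  ]
}}

```text
clock: 28.22
tool_pos: [0.5207, 0.0504, 0.0711]
orientation: [-160.0, -0.4, -76.5]
force: [0.2, 0.4, 0.3]
opening: 0.0008
```

```bash
python3 st.py|head -2
```

```text
28.225 [520.69  50.39  71.14] [-160.05   -0.45  -76.52] F [0.2 0.4 0.3] chamber Fx,Fy -0.3 0.3 M [-0.28  1.2  -0.02] 0.0008
TCP chamber [ 50.74 -33.99]
```

>>> {"fn": "carry_out", "kwargs": {
  "increments": [
    [0,0,0,0.5,0.1,0,1],
    [0,0,0,1.0,0.2,0,1],
    [0,0,0,1.0,0.2,0,1],
    [0,0,0,1.0,0.2,0,1]
  ]
}}

```text
clock: 28.72
tool_pos: [0.5217, 0.0506, 0.0711]
orientation: [-160.0, -0.4, -76.5]
force: [0.4, -0.0, 0.8]
opening: 0.0003
```

```bash
python3 st.py|head -2; python3 pf3.py
```

```text
28.725 [521.67  50.6   71.14] [-160.05   -0.45  -76.51] F [ 0.4 -0.   0.8] chamber Fx,Fy 0.1 0.3 M [-0.38  1.24 -0.03] 0.0003
TCP chamber [ 50.76 -33.  ]
tongue 0.85 1572 dir in chamber 88.5 via centroid 86.8 rmax 78.1
pin x,y,yaw,z,pitch,roll [ 5.3438e+02  5.3390e+01 -7.7250e+01  5.8910e+01 -1.4100e+00  2.6000e-01] 0.038 in chamber [ 51.05 -19.98] yaw -0.85 tip r,ang 50.5 77.7
F chamber [0.1 0.3] 0.8 0.0003 28.725
```

>>> {"fn": "carry_out", "kwargs": {
  "increments": [
    [0,0,0,0.5,0.1,0,1],
    [0,0,0,1.0,0.2,0,1],
    [0,0,0,1.5,0.3,0,1],
    [0,0,0,1.5,0.3,0,1]
  ]
}}

```text
clock: 29.38
tool_pos: [0.5232, 0.0509, 0.0711]
orientation: [-160.0, -0.4, -76.5]
force: [0.4, -0.1, -0.7]
opening: 0.0004
```

```bash
python3 st.py|head -2
```

```text
29.375 [523.22  50.89  71.14] [-160.05   -0.45  -76.52] F [ 0.4 -0.1 -0.7] chamber Fx,Fy 0.2 0.3 M [-0.33  1.29  0.  ] 0.0004
TCP chamber [ 50.85 -31.41]
```

No contact where the model says the block's rear face is, so I'll check the geometry numerically in this tilted view, with lid and pin in the same picture.

```bash
cat > chk.py <<'E'
from ch import *
import pickle
from scipy.optimize import least_squares
o=ctrl.get_obs(); p=ctrl.snapshot("wrist"); c=cam(p,o); ms=ctrl.outline_of(p,"pin"); ch=ctrl.outline_of(p,"chamber"); pickle.dump((o,p,ms,ch),open("cur.pkl","wb"))
L0=np.array([.5418,.1077])
ct=max(cv2.findContours(ch[0]["pixels"].astype(np.uint8),0,1)[0],key=len)[:,0]; ct=ct[ct[:,1]<220]; L=onz(c,ct,.06)[:,:2]; r=np.hypot(*(L-L0).T); s=L[abs(r-.108)<.008]
q=least_squares(lambda v:np.hypot(s[:,0]-v[0],s[:,1]-v[1])-.1085,L0,loss="soft_l1",f_scale=.001); print("edge centre",q.x.round(4),len(s))
# bolts by prediction
g=cv2.cvtColor(p["pixels"],6).astype(np.float32); W=[];A=[]
for a in np.arange(-76.4+22.5,283,45):
    X=np.r_[L0+.0998*np.array([np.cos(np.radians(a)),np.sin(np.radians(a))]),.062]; u,v=proj(c,[X])[0]
    u,v=int(round(u)),int(round(v))
    if not(12<u<547 and 12<v<225): continue
    w=g[v-11:v+12,u-11:u+12]; k=np.clip(np.median(w)*.75-w,0,None); 
    if k.sum()<300: continue
    yy,xx=np.mgrid[v-11:v+12,u-11:u+12]; pt=((k*xx).sum()/k.sum(),(k*yy).sum()/k.sum()); W.append(onz(c,[pt],.062)[0,:2]); A.append(a)
W=np.array(W); f=lambda v:np.hypot(W[:,0]-v[0],W[:,1]-v[1])-.0998
b=least_squares(f,L0,loss="soft_l1",f_scale=.001); print("bolts",len(W),b.x.round(4),(f(b.x)*1e3).round(1),"ang-nom",(np.degrees(np.arctan2(*(W-b.x).T[::-1]))-A+180)%360-180)
pm=[m for m in ms if abs(np.argwhere(m["pixels"]).mean(0)[1]-275)<25][0]["pixels"].copy()
rows=np.where(pm.any(1))[0]; print("pin mask rows",rows.min(),rows.max(),pm.sum()); lim=min(235,rows.max()-2); pm[lim:]=0
t=o["tool_pos"]*1e3
Rc=R.from_euler('z',-76.4,degrees=True).as_matrix()[:2,:2]
for z in(58,60,62):
    def f(v):
        D=np.abs(sil(c,v[0]/1e3,v[1]/1e3,v[2],pm.shape,z=z/1e3,S=3)-pm); D[lim:]=0; return D.sum()
    x0=np.array([534,53.5,-76.4]); r=minimize(f,x0,method="Nelder-Mead",options=dict(initial_simplex=x0+np.vstack([np.zeros(3),np.diag([4,4,3])]),maxiter=200)); print("z",z,r.x.round(1),round(r.fun/pm.sum(),3),"chamber",(Rc.T@(r.x[:2]-b.x*1e3)).round(2))
print("TCP chamber",(Rc.T@(t[:2]-b.x*1e3)).round(2),"TCP pix",proj(c,[o["tool_pos"]])[0].round())
E
python3 chk.py
```

```text
edge centre [0.5414 0.1078] 450
bolts 4 [0.5411 0.1068] [-0.2  0.1  0.1 -0.2] ang-nom [ 0.65239055  0.44873987  0.01898483 -0.32594673]
pin mask rows 116 240 3744
z 58 [535.   53.3 -76.7] 0.031 chamber [ 50.51 -18.56]
z 60 [534.2  53.2 -77. ] 0.035 chamber [ 50.44 -19.28]
z 62 [534.   53.1 -76.6] 0.047 chamber [ 50.48 -19.5 ]
TCP chamber [ 50.13 -30.55] TCP pix [281. 235.]
```

The pin is home in this view (chamber 50.4, -19.3, yaw -0.5°), so the push behind the block isn't meeting it for some unclear reason. I'll use a better-defined contact instead: come straight down and grip the block's own 34 mm sides low (TCP 13 mm above the lid), then push at eye height.

>>> {"fn": "carry_out", "kwargs": {
  "increments": [
    [0,0,0,-7,-1.7,0,1],
    [0,0,0,-14.6,-3.5,0,1],
    [0,0,0,-14.6,-3.5,30,1],
    [0,0,0,-14.6,-3.5,80,1],
    [-1.2,5,0,-14.6,-3.5,115,0.8],
    [-2.4,10,0,-8,-2,125,0.5],
    [-3.6,15,0,0,0,125,0.5],
    [-4.7,19.4,0,11,2.4,125,0.5],
    [-4.7,19.4,0,11,2.4,125,0.5],
    [-4.7,19.4,0,11,2.4,125,0.5],
    [-4.7,19.4,0,11,2.4,125,0.5]
  ]
}}

```text
clock: 30.9
tool_pos: [0.5333, 0.053, 0.1964]
orientation: [-180.0, -0.5, -76.3]
force: [0.0, 0.3, 0.3]
opening: 0.0437
```

```bash
python3 st.py|head -2; python3 chk.py
```

```text
30.9 [533.35  53.03 196.41] [-179.96   -0.46  -76.35] F [0.  0.3 0.3] chamber Fx,Fy -0.3 0.1 M [-0.13  0.22  0.02] 0.0437
TCP chamber [ 51.15 -21.07]
edge centre [0.5417 0.1079] 373
bolts 6 [0.5421 0.1073] [-0.2 -0.1 -0.  -0.2 -0.4 -0.4] ang-nom [ 0.2368953   0.2171242  -0.07925787 -0.14929483 -0.00885527  0.10211102]
pin mask rows 125 223 1684
z 58 [534.   52.9 -77.1] 0.109 chamber [ 50.96 -20.66]
z 60 [534.3  53.1 -77. ] 0.115 chamber [ 50.8  -20.31]
z 62 [534.6  53.1 -76.9] 0.12 chamber [ 50.88 -20.03]
TCP chamber [ 50.69 -21.23] TCP pix [281. 235.]
```

>>> {"fn": "carry_out", "kwargs": {
  "increments": [
    [0.45,0.11,-0.3,0.9,0.2,-10,0.5],
    [0.45,0.11,-0.3,0.9,0.2,-50,0.5],
    [0.45,0.11,-0.3,0.9,0.2,-85,0.5],
    [0.45,0.11,-0.3,0.9,0.2,-105,0.5],
    [0.45,0.11,-0.3,0.9,0.2,-110,0.5],
    [0.45,0.11,-0.3,0.9,0.2,-114,0.5],
    [0.45,0.11,-0.3,0.9,0.2,-117,0.5],
    [0.45,0.11,-0.3,0.9,0.2,-117,0.5],
    [0.45,0.11,-0.3,0.9,0.2,-117,0.5]
  ]
}}

```text
clock: 32.17
tool_pos: [0.5354, 0.0536, 0.0797]
orientation: [-180.0, 0.0, -76.7]
force: [-0.1, -0.0, -0.1]
opening: 0.0441
```

```bash
python3 st.py|head -2
```

```text
32.175 [535.38  53.62  79.65] [-1.7996e+02  1.0000e-02 -7.6650e+01] F [-0.1 -0.  -0.1] chamber Fx,Fy 0.0 -0.1 M [-0.09  0.12 -0.01] 0.0441
TCP chamber [ 51.05 -18.96]
```

>>> {"fn": "carry_out", "kwargs": {
  "increments": [
    [0,0,0,0,0,-3,0.5],
    [0,0,0,0,0,-6,0.5],
    [0,0,0,0,0,-6,0.55],
    [0,0,0,0,0,-6,0.6],
    [0,0,0,0,0,-6,0.65],
    [0,0,0,0,0,-6,0.8],
    [0,0,0,0,0,-6,1],
    [0,0,0,0,0,-6,1],
    [0,0,0,0,0,-6,1]
  ]
}}

```text
clock: 33.3
tool_pos: [0.535, 0.0534, 0.0731]
orientation: [180.0, -0.0, -76.7]
force: [0.2, -1.0, -0.3]
opening: 0.014
```

```bash
python3 st.py|head -2
```

```text
33.3 [535.04  53.44  73.13] [ 1.7998e+02 -1.0000e-02 -7.6660e+01] F [ 0.2 -1.  -0.3] chamber Fx,Fy 1.0 -0.1 M [-0.37  0.07 -0.02] 0.014
TCP chamber [ 51.15 -19.33]
```

Opening is 14 mm, so the pads still close on the tab, now about 32 mm above the lid. The solid finger ends are evidently shorter than the TCP, which also explains the missed push. This lower grip has hardly any tilting lever, so I'll push from here.

>>> {"fn": "carry_out", "kwargs": {
  "increments": [
    [0,0,0,0.5,0.1,0,1],
    [0,0,0,1.0,0.2,0,1],
    [0,0,0,1.0,0.2,0,1],
    [0,0,0,1.0,0.2,0,1]
  ]
}}

```text
clock: 33.8
tool_pos: [0.5359, 0.0535, 0.0731]
orientation: [180.0, -0.0, -76.7]
force: [-2.6, -2.1, 1.4]
opening: 0.0134
```

```bash
python3 st.py|head -2
```

```text
33.8 [535.88  53.53  73.12] [ 1.7996e+02 -1.0000e-02 -7.6660e+01] F [-2.6 -2.1  1.4] chamber Fx,Fy 1.4 -3.1 M [-0.65  0.89 -0.01] 0.0134
TCP chamber [ 51.26 -18.49]
```

>>> {"fn": "carry_out", "kwargs": {
  "increments": [
    [0,0,0,0.5,0.1,0,1],
    [0,0,0,1.0,0.2,0,1],
    [0,0,0,1.0,0.2,0,1],
    [0,0,0,1.0,0.2,0,1]
  ]
}}

```text
clock: 34.3
tool_pos: [0.5363, 0.0536, 0.0731]
orientation: [179.9, -0.0, -76.7]
force: [-5.9, -1.7, 4.9]
opening: 0.0137
```

```bash
python3 st.py|head -2
```

```text
34.3 [536.29  53.62  73.12] [ 1.7991e+02 -1.0000e-02 -7.6660e+01] F [-5.9 -1.7  4.9] chamber Fx,Fy 0.3 -6.1 M [-0.64  2.17  0.01] 0.0137
TCP chamber [ 51.26 -18.07]
```

>>> {"fn": "carry_out", "kwargs": {
  "increments": [
    [0,0,0,0.5,0.1,0,1],
    [0,0,0,1.0,0.2,0,1],
    [0,0,0,1.0,0.2,0,1],
    [0,0,0,1.0,0.2,0,1]
  ]
}}

```text
clock: 34.8
tool_pos: [0.5364, 0.0536, 0.0731]
orientation: [179.8, -0.0, -76.7]
force: [-8.8, -1.4, 8.5]
opening: 0.014
```

```bash
python3 st.py|head -2
```

```text
34.8 [536.41  53.58  73.14] [ 1.7982e+02 -1.0000e-02 -7.6670e+01] F [-8.8 -1.4  8.5] chamber Fx,Fy -0.7 -8.9 M [-0.49  3.55 -0.  ] 0.014
TCP chamber [ 51.33 -17.96]
```

>>> {"fn": "carry_out", "kwargs": {
  "increments": [
    [0,0,0,0.5,0.1,0,1],
    [0,0,0,1.0,0.2,0,1],
    [0,0,0,1.2,0.3,0,1],
    [0,0,0,1.2,0.3,0,1],
    [0,0,0,1.2,0.3,0,1]
  ]
}}

```text
clock: 35.42
tool_pos: [0.5366, 0.0536, 0.0732]
orientation: [179.7, -0.0, -76.7]
force: [-12.8, -1.4, 12.5]
opening: 0.0138
```

```bash
python3 st.py|head -2
```

```text
35.425 [536.58  53.59  73.17] [ 1.7972e+02 -1.0000e-02 -7.6680e+01] F [-12.8  -1.4  12.5] chamber Fx,Fy -1.6 -12.8 M [-0.39  5.02 -0.02] 0.0138
TCP chamber [ 51.37 -17.8 ]
```

>>> {"fn": "carry_out", "kwargs": {
  "increments": [
    [0,0,0,0.2,0,0,1],
    [0,0,0,0.4,0.1,0,1],
    [0,0,0,0.4,0.1,0,1],
    [0,0,0,0.4,0.1,0,1]
  ]
}}

```text
clock: 35.92
tool_pos: [0.5366, 0.0536, 0.0732]
orientation: [179.7, -0.0, -76.7]
force: [-14.0, -1.1, 13.7]
opening: 0.0136
```

```bash
python3 st.py|head -2; python3 pf3.py
```

```text
35.925 [536.6   53.56  73.15] [ 1.7968e+02 -2.0000e-02 -7.6680e+01] F [-14.   -1.1  13.7] chamber Fx,Fy -2.2 -13.8 M [-0.32  5.5  -0.02] 0.0136
TCP chamber [ 51.4  -17.79]
tongue 0.64 1906 dir in chamber 88.6 via centroid 86.4 rmax 76.8Traceback (most recent call last):
  File "pf3.py", line 10, in <module>
    pm=[m for m in ms if abs(np.argwhere(m["pixels"]).mean(0)[1]-275)<20][0]["pixels"].copy(); pm[235:]=0
       ~~~~~~~~~~~~~~~~~~~~~~~~~~~~~~~~~~~~~~~~~~~~~~~~~~~~~~~~~~~~~~~~~~^^^
IndexError: list index out of range
```

Pressed to about 13 N. The tongue reads 88.6° and the pin yaw may be about 0.6–1° short of flush, so I'll ease off, turn the pin a little about the eye, and press again.

>>> {"fn": "carry_out", "kwargs": {
  "increments": [
    [0,0,0,-0.7,-0.1,0,1],
    [0,0,0.8,-1.4,-0.5,0,1],
    [0,0,1.6,-1.3,-0.8,0,1],
    [0,0,2.0,-1.3,-0.9,0,1],
    [0,0,2.0,-1.3,-0.9,0,1]
  ]
}}

```text
clock: 36.7
tool_pos: [0.5367, 0.0532, 0.0731]
orientation: [179.8, 0.0, -74.7]
force: [-9.2, -0.3, 8.7]
opening: 0.0136
```

```bash
cat > tg.py <<'E'
from h import *
o=ctrl.get_obs(); p=ctrl.snapshot("wrist"); c=cam(p,o); C=np.array([541.8,107.7])
for t in ctrl.outline_of(p,"tongue")[:3]:
    T=onz(c,np.argwhere(t["pixels"])[:,::-1],.08)[:,:2]*1e3; d=T-C; r=np.hypot(*d.T); dd=d[(r>15)&(r<70)]
    if t["pixels"].sum()>2500 or len(dd)<50: continue
    u=np.linalg.svd(dd-dd.mean(0),full_matrices=0)[2][0]; u*=np.sign(u@dd.mean(0)); print("tongue deg",(np.degrees(np.arctan2(u[1],u[0]))+76.4).round(1),len(dd))
E
python3 st.py|head -2; python3 tg.py
```

```text
36.7 [536.67  53.24  73.14] [ 1.7983e+02  2.0000e-02 -7.4720e+01] F [-9.2 -0.3  8.7] chamber Fx,Fy -1.8 -9.1 M [-0.2   3.64 -0.41] 0.0136
TCP chamber [ 51.72 -17.79]
```

>>> {"fn": "carry_out", "kwargs": {
  "increments": [
    [0,0,0,0.5,0.1,0,1],
    [0,0,0,1.0,0.2,0,1],
    [0,0,0,1.2,0.3,0,1],
    [0,0,0,1.2,0.3,0,1]
  ]
}}

```text
clock: 37.3
tool_pos: [0.5367, 0.0532, 0.0732]
orientation: [179.7, 0.0, -74.7]
force: [-13.4, -0.1, 13.9]
opening: 0.0138
```

```bash
python3 st.py|head -2; python3 tg.py; python3 tg.py
```

```text
37.3 [536.73  53.21  73.16] [ 1.7972e+02  2.0000e-02 -7.4730e+01] F [-13.4  -0.1  13.9] chamber Fx,Fy -3.1 -13.0 M [-0.11  5.3  -0.45] 0.0138
TCP chamber [ 51.77 -17.74]
```

Held at about 13 N. Now I'll ease off partly, open, and withdraw straight up.

>>> {"fn": "carry_out", "kwargs": {
  "increments": [
    [0,0,0,-1.2,-0.2,0,1],
    [0,0,0,-2.4,-0.5,0,1],
    [0,0,0,-2.4,-0.5,0,0.8],
    [0,0,0,-2.4,-0.5,0,0.6],
    [0,0,0,-2.4,-0.5,0,0.5],
    [0,0,0,-2.4,-0.5,0,0.5],
    [0,0,0,-2.4,-0.5,0,0.5],
    [0,0,0,-2.4,-0.5,10,0.5],
    [0,0,0,-2.4,-0.5,40,0.5],
    [0,0,0,-2.4,-0.5,80,0.5],
    [0,0,0,-2.4,-0.5,110,0.5],
    [0,0,0,-12,-3,130,0.5],
    [0,0,0,-22,-5,150,0.5],
    [0,0,0,-32,-8,160,0.5],
    [0,0,0,-32,-8,160,0.5],
    [0,0,0,-32,-8,160,0.5]
  ]
}}

```text
clock: 39.5
tool_pos: [0.5074, 0.0459, 0.2326]
orientation: [180.0, 0.0, -74.7]
force: [0.6, -0.3, -0.2]
opening: 0.0436
```

```bash
python3 st.py|head -2; python3 pf3.py; python3 chk.py
python3 - <<'E'
from h import *
p=ctrl.snapshot("scene")
for l in("bottle","jar","spanner","carton"): print(l,[(np.round(x["centre"],3).tolist(),round(x["confidence"],2)) for x in ctrl.search_frame(p,l)][:1])
E
```

```text
39.5 [507.38  45.91 232.57] [179.95   0.   -74.65] F [ 0.6 -0.3 -0.2] chamber Fx,Fy 0.5 0.5 M [-0.09  0.14  0.02] 0.0436
TCP chamber [ 51.96 -47.98]
tongue 0.6 578 dir in chamber 88.4 via centroid 88.3 rmax 75.6
pin x,y,yaw,z,pitch,roll [534.31  53.37 -77.24  59.81  -6.9   -3.79] 0.147 in chamber [ 51.04 -20.05] yaw -0.84 tip r,ang 50.4 77.7
F chamber [0.5 0.5] -0.2 0.0436 39.5
edge centre [0.5426 0.1075] 425
bolts 8 [0.5422 0.1073] [-0.3 -0.2 -0.2 -0.2 -0.3 -0.2 -0.1 -0.3] ang-nom [ 0.17211219  0.14494888 -0.02234081 -0.01951954  0.09981099  0.15278598
 -0.06786462  0.00886592]
pin mask rows 99 185 1475
z 58 [534.9  52.8 -75.8] 0.109 chamber [ 51.25 -19.9 ]
z 60 [534.9  53.2 -76.3] 0.109 chamber [ 50.89 -19.87]
z 62 [534.7  52.6 -76. ] 0.1 chamber [ 51.4  -20.17]
TCP chamber [ 51.52 -48.18] TCP pix [281. 235.]
bottle [([0.548, -0.365, 0.069], 0.55)]
jar [([0.698, -0.085, 0.051], 0.66)]
spanner [([0.368, -0.321, 0.005], 0.54)]
carton [([0.532, 0.397, 0.068], 0.86)]
```

Run:
```python
from ch import *
import pickle
o,p,ms,ch=pickle.load(open("cur.pkl","rb")); c=cam(p,o)
pm=[m for m in ms if abs(np.argwhere(m["pixels"]).mean(0)[1]-275)<25][0]["pixels"].copy()
es=eyesil(c,.5420,.1075,-76.3,pm.shape); ig=cv2.dilate((es>0).astype(np.uint8),np.ones((5,5)))>0
def S6(v,pitch,S=3):
    m=np.zeros((420*S,560*S),np.uint8); Rm=R.from_euler('ZX',[v[2],pitch],degrees=True).as_matrix()
    for P in PARTS:
        q=(proj(c,(P-[0,16,0])/1e3@Rm.T+[v[0]/1e3,v[1]/1e3,.06]+R.from_euler('z',v[2],degrees=True).as_matrix()@[0,.016,0])+.5)*S-.5; cv2.fillConvexPoly(m,cv2.convexHull(np.round(q).astype(np.int32)),1)
    return cv2.resize(m.astype(np.float32),(560,420),interpolation=cv2.INTER_AREA)
Rc=R.from_euler('z',-76.3,degrees=True).as_matrix()[:2,:2]
for a in(-8,-6,-4,-2,0,2,4):
    def f(v):
        D=np.abs(S6(v,a)-pm); D[ig]=0; return D.sum()
    x0=np.array([534.5,53.2,-76.4]); r=minimize(f,x0,method="Nelder-Mead",options=dict(initial_simplex=x0+np.vstack([np.zeros(3),np.diag([3,3,3])]),maxiter=120)); print(a,r.x.round(1),round(r.fun/pm.sum(),3),(Rc.T@(r.x[:2]-[542,107.5])).round(2))
D=pm.astype(int)-(S6([534.7,53.2,-76.3],0)>.5); print("over/under rows",[(i,int((D[i]>0).sum()),int((D[i]<0).sum())) for i in range(95,190,5)])
```

```text
-8 [530.9  52.2 -78.3] 0.144 [ 51.1  -23.91]
-6 [531.6  52.1 -77.8] 0.119 [ 51.35 -23.19]
-4 [533.9  52.7 -76.2] 0.101 [ 51.32 -20.86]
-2 [534.2  52.5 -76.2] 0.077 [ 51.58 -20.64]
0 [535.7  52.6 -75.4] 0.078 [ 51.85 -19.17]
2 [535.7  52.9 -75.8] 0.096 [ 51.56 -19.04]
4 [536.1  52.7 -75.8] 0.114 [ 51.84 -18.74]
over/under rows [(95, 0, 0), (100, 1, 0), (105, 1, 0), (110, 1, 0), (115, 2, 0), (120, 1, 0), (125, 1, 0), (130, 2, 0), (135, 1, 0), (140, 1, 0), (145, 0, 4), (150, 0, 14), (155, 0, 1), (160, 0, 1), (165, 1, 0), (170, 1, 0), (175, 1, 1), (180, 6, 0), (185, 0, 1)]
```

The pin stands flat and home, the tongue is under the keeper, and the bystanders have not moved. Handing in.

```bash
python3 -c "
from plant import ctrl
print(ctrl.close_job(), ctrl.get_obs()['clock'])"
```

```text
the job is handed in; nothing more can be done
the job is handed in; nothing more can be done
```

I threaded the bare-metal pin through the eye along its arc, swung the tongue round under the keeper and pressed the shoulder home. Then I let go, withdrew the arm clear and handed the job in; the last clock reading before that was about 40 s.

**What the last checks showed:**
- **Pin position:** It stands flat, with tilt about -1° ± 1°. Its chamber-frame position is about (51–51.5, -19.5 ± 0.5) mm, against the target (50, -19.5). The roughly 1 mm sideways offset is within the hole's 2 mm play.
- **Tongue:** It reads about 88.4°, or 0.76 rad, against the nominal 0.785. That is slightly short, and the measurement error is about 1°.
- **Push:** The wrist read 13–14 N along the eye axis at its highest. About 14 N of load on the lid came with it, so lid friction may have taken a few newtons of that push. The eye load is therefore only bounded, roughly 9–14 N, and my readings never exceeded 14 N.
- **Bystanders:** The bottle, jar, spanner and carton were located within about 6 mm of where they started, which is near the network's accuracy.

**What did not go as planned:**
- **First push:** With the grip at 56 mm the pin pitched in the jaws, so I released it.
- **Push from behind:** I tried pressing the block's rear face with the closed fingertips, but they never met it; the solid finger ends seem to stop short of the TCP.
- **Fix:** I gripped the tab again low down, about 32 mm above the lid, and pushed from there.
- **Checking limit:** I had used all 12 views, so the final checks are numerical fits to the camera images rather than viewed pictures.

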